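# Nest the magnetic shields over a sample and reverse the degaussing current

## Task

Set the turned steel sample upright in the middle of the stepped base and cover it with all the shields that are there, nesting them in size order, smallest first and each fully down on its own step; lower them, do not drop them, and leave the other things on the bench alone. Only when the nest is complete, reverse the degaussing current: move the lever of the switch box from the left to centre off, leave it there for a good three seconds while the current dies away, then move it fully over to the right.

Things in the scene. Friction and masses are not known exactly. Their poses are not given: they have to be found in the camera images.
- nest_base: round stepped aluminium base, 142 mm across, fixed; origin at the centre of its underside, z up. A pedestal 48 mm across, top 28 mm up, for the sample; round it, going down and out, ring seats 1, 2, 3, 4 at heights 24, 20, 16, 12 mm. Each shield drops over the step inside its seat (steps 48, 66, 84, 102 mm across, 4 mm high, edges slightly rounded), 3 mm play all round
- turned_part_mid (a point): turned steel sample narrowing upward in steps, 42 mm wide at the bottom (flange 8 mm high), about 18 mm wide at the top, 44 mm high, 0.11 kg, standing upright; the point is its centre half-way up (22 mm above its underside), z up. Fingers bear on it as on a cone running from the flange to the top: hold it firmly at half height, where it is about 33 mm wide
- shield_1_mid (a point): smallest graded plain-metal shield (may be absent): upside-down can, 60 mm outside, 54 mm inside diameter, 3 mm walls, flat top 55 mm above its rim, on it a lifting knob 25 mm across, 20 mm high; 75 mm high in all, under 0.4 kg; point on its axis half-way up, 37.5 mm above the rim and below the knob top; z up. Belongs on seat 1 of the base
- shield_2_mid (a point): second graded plain-metal shield (may be absent): upside-down can, 78 mm outside, 72 mm inside diameter, 3 mm walls, flat top 86 mm above its rim, on it a lifting knob 25 mm across, 20 mm high; 106 mm high in all, under 0.4 kg; point on its axis half-way up, 53.0 mm above the rim and below the knob top; z up. Belongs on seat 2 of the base
- shield_3_mid (a point): third graded plain-metal shield (may be absent): upside-down can, 96 mm outside, 90 mm inside diameter, 3 mm walls, flat top 117 mm above its rim, on it a lifting knob 25 mm across, 20 mm high; 137 mm high in all, under 0.4 kg; point on its axis half-way up, 68.5 mm above the rim and below the knob top; z up. Belongs on seat 3 of the base
- shield_4_mid (a point): largest graded plain-metal shield (may be absent): upside-down can, 114 mm outside, 108 mm inside diameter, 3 mm walls, flat top 148 mm above its rim, on it a lifting knob 25 mm across, 20 mm high; 168 mm high in all, under 0.4 kg; point on its axis half-way up, 84.0 mm above the rim and below the knob top; z up. Belongs on seat 4 of the base
- reverser (a joint): angle of the lever of the reversing switch: -0.6 leaning left (as found), 0 upright, centre off, +0.6 leaning right (as seen by the robot; positive turns about the pivot's +x, knob toward its -y). A spring cam pulls it into the nearest of these three rests; about 5 N at the knob takes it over the hump between them
- reverser_knob (a point): centre of the black ball knob, 28 mm across, at the end of the switch lever, 75 mm from its pivot
- switch_pivot (a point): pivot of the switch lever, 52 mm above the bench, in the middle of the grey switch box (84 deep, 112 wide, 58 mm high, fixed to the bench); its x axis is the lever's hinge axis, the lever swings along its y axis, 42 mm of knob travel each way from upright
- loupe: black eye loupe, 43 mm across, 46 mm high, standing; not to be disturbed; origin under its centre
- hardness_block: plain round steel test block, 63 mm across, 10 mm high, lying flat; not to be disturbed; origin under its centre
- magnet_base: black magnetic base block, 60 x 58 x 74 mm with a rotary switch on its face; not part of the job, not to be disturbed; origin under its centre

How it is judged (in metres and radians):
On the way, in this order (a step that is already met when the one before it is completed fails the run):
1. the sample and every shield present stand nested on the base, with the switch still to the left (horizontal distance between turned_part_mid and nest_base below 0.008 m and z of turned_part_mid in the frame of nest_base between 0.046 and 0.054 m and angle between turned_part_mid's own z axis and vertical below 0.08 rad and horizontal distance between each of shield_1_mid, shield_2_mid, shield_3_mid, shield_4_mid and nest_base below 0.005 m and z of shield_1_mid in the frame of nest_base between 0.059 and 0.064 m and angle between each of shield_1_mid, shield_2_mid, shield_3_mid, shield_4_mid's own z axis and vertical below 0.03 rad and z of shield_2_mid in the frame of nest_base between 0.0705 and 0.0755 m and z of shield_3_mid in the frame of nest_base between 0.082 and 0.087 m and z of shield_4_mid in the frame of nest_base between 0.0935 and 0.0985 m and value of joint reverser below -0.45 rad), for 0.2 s.
2. the switch rests at centre off for at least 2 s (value of joint reverser between -0.15 and 0.15 rad), for 2 s.
3. the switch is fully over to the right (value of joint reverser above 0.5 rad), for 0.2 s.
At the end, for the whole second after the job is handed in: the sample stands on the pedestal within 8 mm of its centre; every shield present stands level on its own seat (within 5 mm of the base's axis, within 2.5 mm of its seated height, tilted less than 0.03 rad) and is still; the switch lever is to the right (above 0.5 rad) (horizontal distance between turned_part_mid and nest_base below 0.008 m and z of turned_part_mid in the frame of nest_base between 0.046 and 0.054 m and angle between turned_part_mid's own z axis and vertical below 0.08 rad and horizontal distance between each of shield_1_mid, shield_2_mid, shield_3_mid, shield_4_mid and nest_base below 0.005 m and z of shield_1_mid in the frame of nest_base between 0.059 and 0.064 m and angle between each of shield_1_mid, shield_2_mid, shield_3_mid, shield_4_mid's own z axis and vertical below 0.03 rad and z of shield_2_mid in the frame of nest_base between 0.0705 and 0.0755 m and z of shield_3_mid in the frame of nest_base between 0.082 and 0.087 m and z of shield_4_mid in the frame of nest_base between 0.0935 and 0.0985 m and value of joint reverser above 0.5 rad and linear speed of each of shield_1, shield_2, shield_3, shield_4 below 0.02 m/s); the robot touches nothing.
It fails at once if a shield is dropped (falls faster than 1.3 m/s) (linear speed of any of shield_1, shield_2, shield_3, shield_4 above 1.3 m/s).
It fails at once if another thing on the bench is pushed more than 6 cm or knocked over (distance of any of loupe, hardness_block, magnet_base from where it was at the start of the episode above 0.06 m or angle between any of loupe, magnet_base's own z axis and vertical above 0.6 rad).
Of shield_1, shield_2, shield_3, shield_4 only 3 to 4 are there at a start; the rules pass over those that are not, and their reading is None.
At some moment in a run one of shield_1, shield_2, shield_3, shield_4 may be knocked a few centimetres aside while the robot is not near it.
It also fails if it takes over 210 s, if anything falls off the work surface, if the arm or the gripper's body presses on something with over 40 N, if the wrist force passes 120 N, or if a joint passes its speed limit or range.

## Robot

A 6-joint arm with a two-finger parallel gripper is mounted at the origin on a cart in front of the work surface, level with it; the furniture and walls round the work are solid. World frame = base frame: x ahead of the robot, y to its left, z up, the work surface at z = 0. Lengths are in mm, angles in rad, forces in N, time in s.
With the tool pointing down it reaches from about 400 to 825 mm from the base axis. Payload 7 kg.
Tool frame: the origin (TCP) lies on the centre line of the jaws, within the pads' length; the fingertips stand 19 mm ahead of it and the grasp point (between the pads) is the TCP (robot.tcp_to_tips is the distance from the TCP to the fingertips, in mm); z points along the fingers, y is the direction in which the jaws open and shut (so a half turn about z gives the same grasp; the last joint's range is limited). The gripper opens to 85 mm and grips with 20 to 120 N. Pads are 22 mm wide; open, the fingers measure 114 mm over their backs; the gripper's body (76 mm by 85 mm) begins 54 mm behind the grasp point. The pads swing forward as they close: fully open they stand 13 mm farther back than shut.
Start: joints at [-0.829, 0.359, 0.012, 0, -1.224, -0.288], TCP at [295.881, -606.671, 250.302] pointing down, gripper open.
Joint ranges: [-3.07, 3.07], [-1.43, 2.12], [-1.02, 1.25], [-3.03, 1.67], [-3.05, -0], [-3.03, 3.03]. Speed limits (rad/s): [2.39, 2.39, 3.01, 3.14, 3.14, 3.14].

## Interface

Orientations are given as a unit quaternion [x, y, z, w].
In Python, from station import robot gives the robot as it stands.
- The arm moves only by the shell command python3 -m pendant 'ROWS' [FORCE]. ROWS is JSON, a list of rows, each an object of numbers: "gripper": the closure in counts, from 0 (fully open) to 255 (shut); "tx", "ty", "tz": the shift along the tool's x, y, z in cm; "wx", "wy", "wz": the turn, a rotation vector about the tool's x, y, z in rad. In form: [{"gripper": .., "tx": .., "ty": .., "tz": .., "wx": .., "wy": .., "wz": ..}, ...]. A call has 1 to 12 rows; each row is the pose to reach, as a shift and turn from the pose commanded when the call began, along the tool's axes at that moment; what a row does not reach only later rows make up. A row lasts 1/8 s, in which the tool goes at most 62.5 mm and 10.7 degrees, less where a joint would pass 70% of its speed; a pose out of reach is approached as far as the arm can. A call with a gripper value outside its range is refused whole. The fingers move at their own pace and stop on an object; FORCE is the grip in N (left out, the last holds). Time passes only in rows, so rows that repeat a pose let the fingers close. It gives the time, the measured TCP pose, the force and the opening at its end, in the units of the state.
- robot.read_state(): the state, without advancing time (a new reading comes with each control period).
- robot.get_image(name): name is "scene" or "side" or "wrist"; returns a dict with "image" (480x640x3 uint8, red, green, blue), "fx", "fy", "cx", "cy" (pixels), "eye" and "orientation" of the camera in the world. Camera axes: x right, y down, z forward; pixel columns grow to the right and rows downward; lengths in mm; the calibration is good to about 2 mm. A picture is of the moment at which its call begins. There is no depth.
- robot.sign_off(): hands the job in, once; it reports no verdict.
The state is a dict: "time": time; "joint_pos": joint angles; "joint_velocities": joint speeds; "effort": joint torques, N m; "tcp_pos": TCP position; "tcp_rot": TCP orientation; "ft_force": force on the tool from outside, world axes, zero at the start; "moment": the same for the moment, N m; "width": finger opening in mm.
Only numpy, scipy, OpenCV 4.12 (cv2) and the standard library are available. Lean on these libraries where they do the work, as an engineer would, in place of code of your own. Each camera call takes 0.05 s, during which the arm holds its last target.

## Working session

There is one attempt and no reset: what is moved stays moved. The work goes in short steps, Python scripts to look and compute and a shell command to move; the robot and the scene stay as the last step left them, time stands still between calls to the robot, and variables do not carry over. Pictures are saved under pics/ and viewed, and the job is handed in when it is done.

```bash
ls; mkdir -p pics; python3 - <<'E'
from station import robot
import cv2
for n in ["scene","side","wrist"]:
    d=robot.get_image(n); cv2.imwrite(f"pics/{n}0.png",d["image"][:,:,::-1])
    print(n,[round(d[k],1) for k in("fx","fy","cx","cy")],d["eye"],d["orientation"])
print(robot.read_state())
E
```

```text
pics
scene [571.5, 571.5, 314.6, 230.6] [-157.25235569  814.08802766 1205.43743821] [-0.34529584  0.85452557 -0.36054151  0.14341078]
side [623.4, 623.4, 320.5, 240.0] [ 533.38602953 1448.99277791 1104.93499362] [-0.00693266  0.88370656 -0.46778055  0.01400059]
wrist [377.2, 377.2, 317.0, 239.7] [ 235.16370486 -636.75270044  373.52301679] [0.52565241 0.84020023 0.11327287 0.07015961]
{'time': 0.15, 'joint_pos': array([-8.28925202e-01,  3.59230408e-01,  1.12838573e-02, -2.62782138e-04,
       -1.22410740e+00, -2.88055988e-01]), 'joint_velocities': array([-0.00011407, -0.00213083,  0.00303246,  0.00071543,  0.00042307,
        0.00122978]), 'effort': array([-1.22567741e-03, -5.83877563e+01,  2.93649119e+01,  6.94040224e+00,
       -4.24788086e-03,  1.98766844e-05]), 'tcp_pos': array([ 295.7252014 , -606.3960392 ,  249.57854453]), 'tcp_rot': array([-2.24921819e-01,  9.74376603e-01,  6.08110174e-04, -2.02169852e-04]), 'ft_force': array([ 0.01602024, -0.32967137,  0.42788359]), 'moment': array([-0.01558329,  0.0246283 ,  0.00483962]), 'width': 85.71867057798354}
```

View pics/scene0.png

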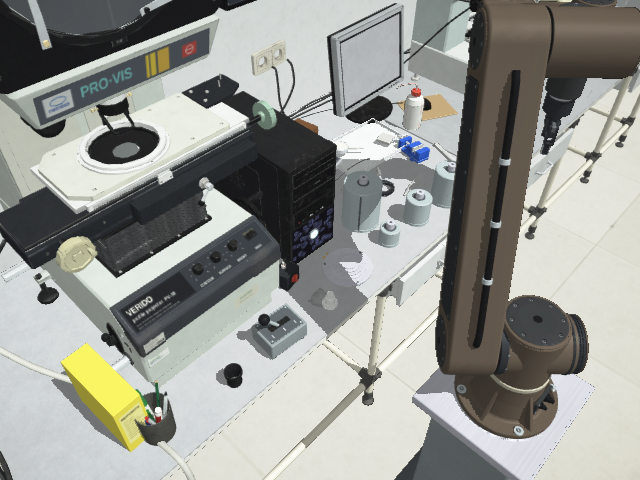

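View pics/side0.png

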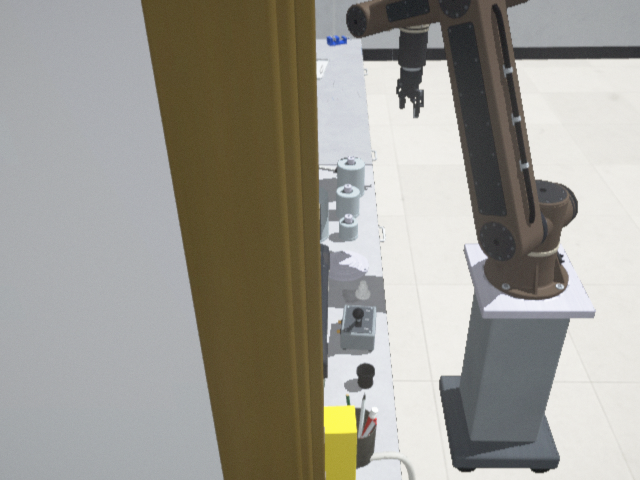

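View pics/wrist0.png

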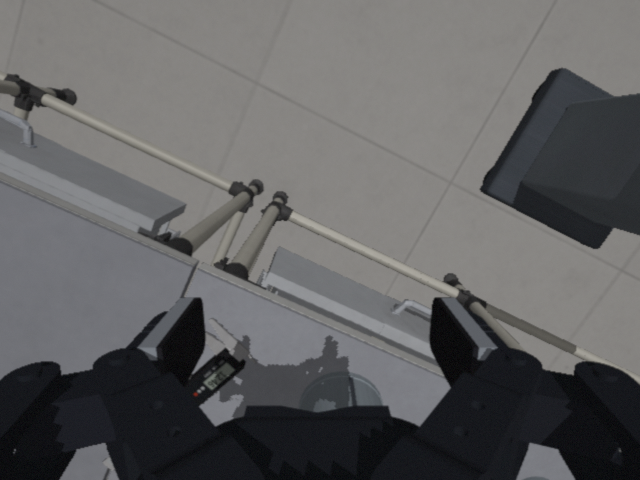

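```bash
python3 - <<'E'
import cv2
a=cv2.imread("pics/scene0.png")[150:400,210:480]; cv2.imwrite("pics/z1.png",cv2.resize(a,None,fx=2.4,fy=2.4,interpolation=cv2.INTER_CUBIC))
a=cv2.imread("pics/side0.png")[140:400,310:400]; cv2.imwrite("pics/z2.png",cv2.resize(a,None,fx=2.3,fy=2.3,interpolation=cv2.INTER_CUBIC))
E
```

```text
(no output)
```

View pics/z1.png

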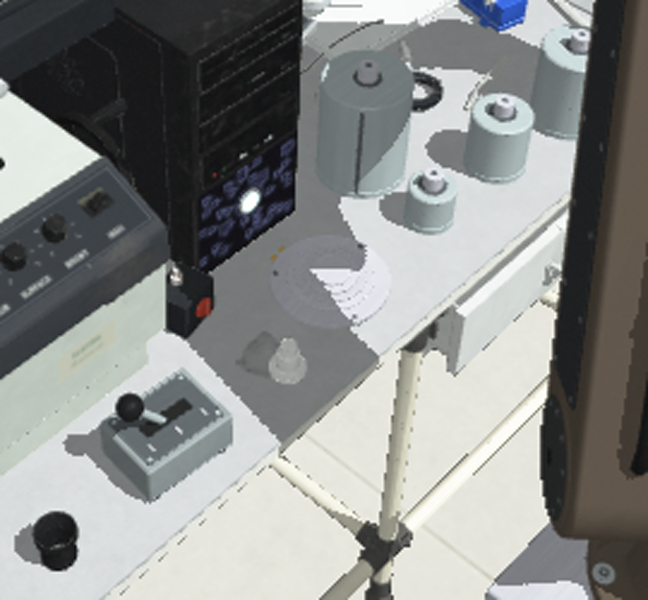

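View pics/z2.png

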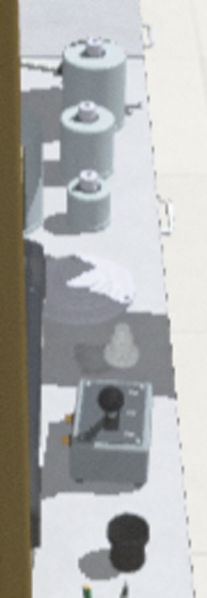

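```bash
cat > h.py <<'E'
from station import robot
import numpy as np, cv2
from scipy.spatial.transform import Rotation as R
def ray(d,u,v):
    c=np.array([(u-d["cx"])/d["fx"],(v-d["cy"])/d["fy"],1.])
    return np.array(d["eye"]),R.from_quat(d["orientation"]).apply(c)
def onz(d,u,v,z):
    e,r=ray(d,u,v); return e+r*(z-e[2])/r[2]
def proj(d,p):
    c=R.from_quat(d["orientation"]).inv().apply(np.array(p)-d["eye"])
    return np.array([c[0]/c[2]*d["fx"]+d["cx"],c[1]/c[2]*d["fy"]+d["cy"]])
def need(p,yaw=None):
    "tool-axis shift (cm) from present pose to world p (mm)"
    s=robot.read_state(); r=R.from_quat(s["tcp_rot"])
    return np.round(r.inv().apply(np.array(p)-s["tcp_pos"])/10,3)
E
python3 - <<'E'
from h import *
np.set_printoptions(precision=1,suppress=True)
d=robot.get_image("scene")
z=lambda x,y:(x/2.4+210,y/2.4+150)
for n,p,h in [("sample",z(288,342),44),("base",z(331,281),12),("s1",z(434,173),75),("s2",z(506,101),106),("s3",z(580,34),137),("s4",z(370,64),168),("swk",z(130,407),114),("loupe",z(56,523),46)]:
    print(n,onz(d,*p,h))
d=robot.get_image("side")
z=lambda x,y:(x/2.3+310,y/2.3+140)
for n,p,h in [("sample",z(122,326),44),("base",z(88,285),12),("s1",z(88,175),75),("s2",z(88,105),106),("s3",z(95,42),137),("swk",z(110,398),114),("loupe",z(128,523),46)]:
    print(n,onz(d,*p,h))
E
```

```text
sample [474.   93.7  44. ]
base [517.7 -28.5  12. ]
s1 [ 508.7 -200.2   75. ]
s2 [ 507.3 -335.8  106. ]
s3 [ 499.3 -474.8  137. ]
s4 [ 627.6 -212.7  168. ]
swk [491.5 305.4 114. ]
loupe [480.8 417.6  46. ]
sample [470.1  93.1  44. ]
base [509.1 -32.8  12. ]
s1 [ 507.6 -197.8   75. ]
s2 [ 506.3 -335.5  106. ]
s3 [ 494.5 -470.9  137. ]
swk [490.6 304.7 114. ]
loupe [474.2 417.4  46. ]
```

```bash
python3 - <<'E'
from h import *
np.set_printoptions(precision=1,suppress=True)
d=robot.get_image("scene")
for p in [(155,380),(279,297),(291,262),(333,228),(290,285)]: print(p,onz(d,*p,0))
print("table edge",onz(d,400,285,0)[:2],onz(d,190,440,0)[:2])
s=robot.read_state(); print(R.from_quat(s["tcp_rot"]).as_matrix(),robot.tcp_to_tips)
w=robot.get_image("wrist"); r=R.from_quat(s["tcp_rot"])
print("cam in tool",r.inv().apply(w["eye"]-s["tcp_pos"]), (r.inv()*R.from_quat(w["orientation"])).as_matrix())
print("rotate to align wz", (r.inv()*R.from_quat([0,1,0,0])).as_rotvec())
E
```

```text
(155, 380) [614.6 552.7   0. ]
(279, 297) [586.  173.6   0. ]
(291, 262) [654.2  61.6   0. ]
(333, 228) [ 662.6 -124.8    0. ]
(290, 285) [594.9 123.5   0. ]
table edge [377.6 -87.1] [435.2 585.8]
[[-0.9 -0.4 -0. ]
 [-0.4  0.9  0. ]
 [ 0.   0.  -1. ]] 19.0
cam in tool [  67.8   -0.6 -124.1] [[-0.  -1.  -0.3]
 [ 1.  -0.  -0. ]
 [ 0.  -0.3  1. ]]
rotate to align wz [ 0.  -0.   0.5]
```

```bash
python3 - <<'E'
from h import *
print(need([440,-30,330]), (R.from_quat(robot.read_state()["tcp_rot"]).inv()*R.from_quat([0,1,0,0])).as_rotvec())
E
```

```text
[-38.232  45.508  -7.975] [ 3.43727517e-04 -1.33066548e-04  4.53792456e-01]
```

```bash
python3 -m pendant '[{"gripper":0,"tx":-38.2,"ty":45.5,"tz":-8,"wz":0.4538},{"gripper":0,"tx":-38.2,"ty":45.5,"tz":-8,"wz":0.4538},{"gripper":0,"tx":-38.2,"ty":45.5,"tz":-8,"wz":0.4538},{"gripper":0,"tx":-38.2,"ty":45.5,"tz":-8,"wz":0.4538},{"gripper":0,"tx":-38.2,"ty":45.5,"tz":-8,"wz":0.4538},{"gripper":0,"tx":-38.2,"ty":45.5,"tz":-8,"wz":0.4538},{"gripper":0,"tx":-38.2,"ty":45.5,"tz":-8,"wz":0.4538},{"gripper":0,"tx":-38.2,"ty":45.5,"tz":-8,"wz":0.4538},{"gripper":0,"tx":-38.2,"ty":45.5,"tz":-8,"wz":0.4538},{"gripper":0,"tx":-38.2,"ty":45.5,"tz":-8,"wz":0.4538},{"gripper":0,"tx":-38.2,"ty":45.5,"tz":-8,"wz":0.4538},{"gripper":0,"tx":-38.2,"ty":45.5,"tz":-8,"wz":0.4538}]' 40
```

```text
invalid input at $[0]: expected keys gripper, tx, ty, tz, wx, wy, wz
```

```bash
python3 -m pendant '[{"gripper":0},{"gripper":0}]'; python3 - <<'E'
from h import *
d=robot.get_image("wrist"); cv2.imwrite("pics/w1.png",d["image"][:,:,::-1])
np.save("w1.npy",d,allow_pickle=True)
s=robot.read_state();print(s["tcp_pos"],s["tcp_rot"],s["time"])
E
```

```text
[ 295.86957271 -606.59907821  250.14053657] [-2.24984107e-01  9.74362420e-01  1.42005125e-04 -7.61581155e-05] 0.4invalid input at $[0]: expected keys gripper, tx, ty, tz, wx, wy, wz
```

View pics/w1.png

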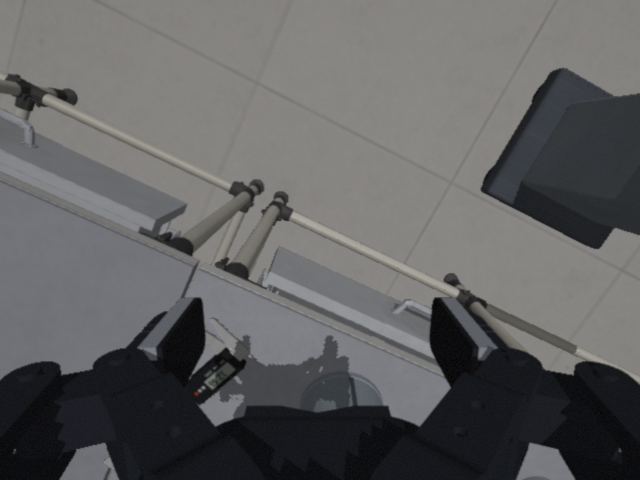

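```bash
python3 -m pendant '[{"gripper":0,"tx":-38.2,"ty":45.5,"tz":-8,"wx":0,"wy":0,"wz":0.4538},{"gripper":0,"tx":-38.2,"ty":45.5,"tz":-8,"wx":0,"wy":0,"wz":0.4538},{"gripper":0,"tx":-38.2,"ty":45.5,"tz":-8,"wx":0,"wy":0,"wz":0.4538},{"gripper":0,"tx":-38.2,"ty":45.5,"tz":-8,"wx":0,"wy":0,"wz":0.4538},{"gripper":0,"tx":-38.2,"ty":45.5,"tz":-8,"wx":0,"wy":0,"wz":0.4538},{"gripper":0,"tx":-38.2,"ty":45.5,"tz":-8,"wx":0,"wy":0,"wz":0.4538},{"gripper":0,"tx":-38.2,"ty":45.5,"tz":-8,"wx":0,"wy":0,"wz":0.4538},{"gripper":0,"tx":-38.2,"ty":45.5,"tz":-8,"wx":0,"wy":0,"wz":0.4538},{"gripper":0,"tx":-38.2,"ty":45.5,"tz":-8,"wx":0,"wy":0,"wz":0.4538},{"gripper":0,"tx":-38.2,"ty":45.5,"tz":-8,"wx":0,"wy":0,"wz":0.4538},{"gripper":0,"tx":-38.2,"ty":45.5,"tz":-8,"wx":0,"wy":0,"wz":0.4538},{"gripper":0,"tx":-38.2,"ty":45.5,"tz":-8,"wx":0,"wy":0,"wz":0.4538}]' 40
 python3 - <<'E'
from h import *
d=robot.get_image("wrist"); cv2.imwrite("pics/w2.png",d["image"][:,:,::-1])
np.save("w2.npy",d,allow_pickle=True)
s=robot.read_state();print(s["tcp_pos"],s["tcp_rot"],s["time"])
E
```

```text
time: 1.9
tcp_pos: [439.5, -30.3, 330.2]
tcp_rot: [-0.0, 1.0, -0.0, -0.0]
ft_force: [-1.0, -0.2, 0.4]
width: 85.4
[439.45214138 -30.7756836  330.19177628] [ 1.30272178e-04  9.99999984e-01 -5.34232197e-05 -1.13675047e-04] 1.95
```

View pics/w2.png

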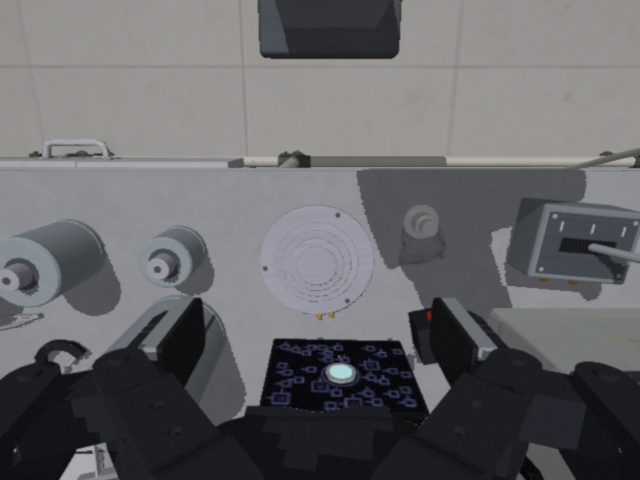

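```bash
python3 - <<'E'
from h import *
d=np.load("w2.npy",allow_pickle=True).item(); im=d["image"]
k=cv2.resize(im[180:330,240:460],None,fx=3.5,fy=3.5,interpolation=cv2.INTER_CUBIC)
cv2.imwrite("pics/z3.png",k[:,:,::-1])
g=cv2.cvtColor(im,cv2.COLOR_RGB2GRAY)
e=cv2.Canny(g,30,80)
cs,_=cv2.findContours(e,cv2.RETR_LIST,cv2.CHAIN_APPROX_NONE)
for c in cs:
    if len(c)<25: continue
    (x,y),(a,b),t=cv2.fitEllipse(c)
    if 230<x<450 and 190<y<330 and max(a,b)<140: print(len(c),round(x,1),round(y,1),round(a,1),round(b,1))
E
```

```text
38 309.1 312.5 1.1 18.2
35 337.4 312.0 6.1 14.5
73 319.7 289.4 2.9 20.6
42 315.6 284.3 2.7 12.9
29 346.8 287.8 3.3 16.1
32 343.2 282.5 4.0 12.6
87 305.2 265.5 86.5 96.6
28 336.4 281.6 3.2 13.9
31 301.8 277.6 3.6 13.7
32 350.4 265.1 3.2 11.3
255 323.6 265.5 92.2 112.1
73 324.5 254.9 13.1 21.4
110 315.8 260.4 63.0 71.2
37 437.9 237.1 22.3 39.7
45 427.7 227.2 17.8 19.2
52 418.5 219.3 12.6 20.3
59 419.8 220.5 16.9 20.6
115 356.0 232.5 14.7 52.1
98 421.2 221.5 33.9 35.0
103 421.2 221.5 34.1 35.6
```

View pics/z3.png

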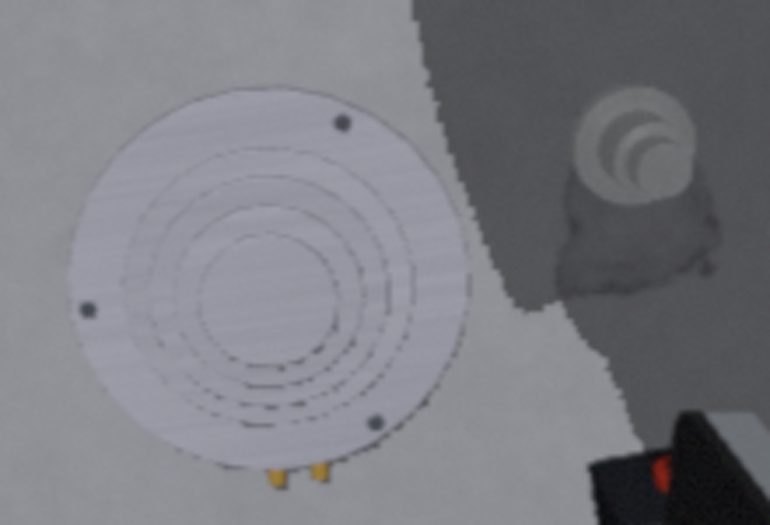

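```bash
python3 - <<'E'
from h import *
np.set_printoptions(precision=1,suppress=True)
from scipy.optimize import least_squares
d=np.load("w2.npy",allow_pickle=True).item(); im=d["image"].astype(int)
print("ped",onz(d,316.7,265.7,28),"width",onz(d,296.9,265.7,28)[1]-onz(d,336.6,265.7,28)[1])
print("flange",onz(d,421.2,221.5,8),"top",onz(d,430.6,228,44))
print(im[230,290],im[190,290])
m=((im[:,:,2]-im[:,:,1]>=5)&(im[:,:,0]>100)).astype(np.uint8)
m[:190]=0;m[335:]=0;m[:,:245]=0;m[:,390:]=0
m=cv2.morphologyEx(m,cv2.MORPH_CLOSE,np.ones((9,9)));cv2.imwrite("pics/m.png",m*255)
c=max(cv2.findContours(m,0,1)[0],key=cv2.contourArea)[:,0,:]
P=np.array([onz(d,u,v,12)[:2] for u,v in c])
f=least_squares(lambda q:np.hypot(*(P-q[:2]).T)-q[2],[513,-30,71],loss="soft_l1",f_scale=.5)
print("base",f.x,np.abs(f.fun).mean())
E
```

```text
ped [521.1 -31.8  28. ] width -47.411320346937366
flange [471.6  94.7   8. ] top [471.   95.6  44. ]
[146 146 158] [142 143 149]
base [530.7 -37.7 100. ] 10.033766136533822
```

```bash
python3 - <<'E'
from h import *
np.set_printoptions(precision=1,suppress=True)
d=np.load("w2.npy",allow_pickle=True).item(); im=d["image"]
for u,v,z in [(259.5,262,12),(374,262,12),(317,204.9,12),(317,313.7,12),(317,246.7,28),(317,284.9,28)]: print(onz(d,u,v,z))
s=robot.get_image("scene")
print(proj(s,[521,-32,12]),proj(s,[521,-32,28]),proj(s,[521,-32+71,12]),proj(s,[521,-32-71,12]),proj(s,[450,-32,12]),proj(s,[592,-32,12]))
cv2.imwrite("pics/z4.png",cv2.resize(s["image"][230:300,310:390,::-1],None,fx=8,fy=8,interpolation=cv2.INTER_CUBIC))
E
```

```text
[ 521.9 -102.5   12. ]
[521.9  39.   12. ]
[450.5 -31.4  12. ]
[591.9 -31.5  12. ]
[497.5 -31.4  28. ]
[545.7 -31.5  28. ]
[347.9 265.8] [348.1 262. ] [330.7 279.6] [364.2 252.6] [367.2 279.2] [329.3 253. ]
```

View pics/z4.png

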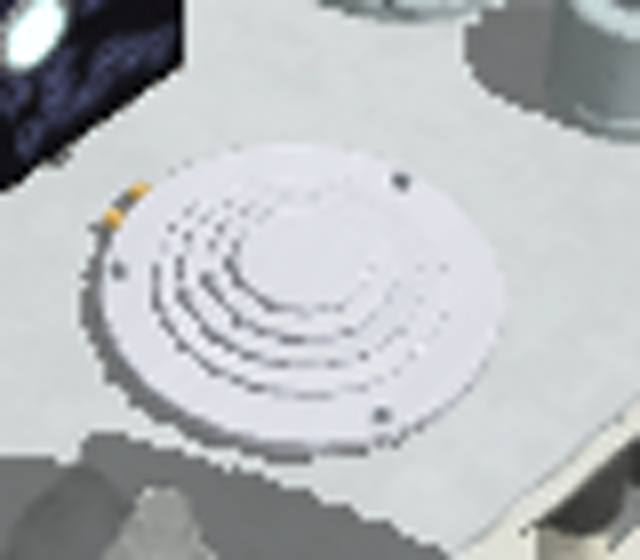

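```bash
python3 -m pendant '[{"gripper":60,"tx":-3.16,"ty":12.5,"tz":22,"wx":0,"wy":0,"wz":0},{"gripper":60,"tx":-3.16,"ty":12.5,"tz":22,"wx":0,"wy":0,"wz":0},{"gripper":60,"tx":-3.16,"ty":12.5,"tz":22,"wx":0,"wy":0,"wz":0},{"gripper":60,"tx":-3.16,"ty":12.5,"tz":22,"wx":0,"wy":0,"wz":0},{"gripper":60,"tx":-3.16,"ty":12.5,"tz":22,"wx":0,"wy":0,"wz":0},{"gripper":60,"tx":-3.16,"ty":12.5,"tz":22,"wx":0,"wy":0,"wz":0}]' 40
 python3 - <<'E'
from h import *
d=robot.get_image("wrist"); cv2.imwrite("pics/w3.png",d["image"][:,:,::-1])
np.save("w3.npy",d,allow_pickle=True)
s=robot.read_state();print(s["tcp_pos"],s["width"],s["time"])
print(onz(d,316,300,44),proj(d,[471.3,95,44]),proj(d,[471.3,95,8]))
E
```

```text
time: 2.75
tcp_pos: [471.6, 94.0, 110.4]
tcp_rot: [0.0, 1.0, -0.0, -0.0]
ft_force: [-0.3, 0.3, 0.6]
width: 65.4
[471.96378092  94.09560379 111.29890491] 65.2035431617254 2.8
[490.58226245  92.21168695  44.        ] [321.14627456 266.69050985] [320.58160466 247.55911073]
```

View pics/w3.png

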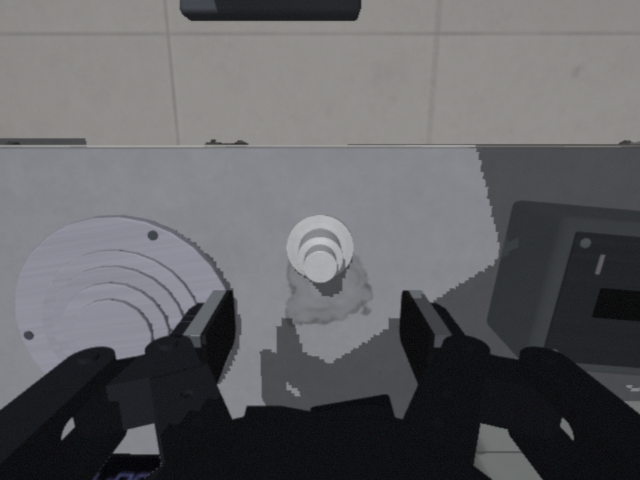

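```bash
python3 -m pendant '[{"gripper":60,"tx":0,"ty":0,"tz":5,"wx":0,"wy":0,"wz":0},{"gripper":60,"tx":0,"ty":0,"tz":7.7,"wx":0,"wy":0,"wz":0},{"gripper":60,"tx":0,"ty":0,"tz":8.7,"wx":0,"wy":0,"wz":0},{"gripper":60,"tx":0,"ty":0,"tz":8.7,"wx":0,"wy":0,"wz":0},{"gripper":255,"tx":0,"ty":0,"tz":8.7,"wx":0,"wy":0,"wz":0},{"gripper":255,"tx":0,"ty":0,"tz":8.7,"wx":0,"wy":0,"wz":0},{"gripper":255,"tx":0,"ty":0,"tz":8.7,"wx":0,"wy":0,"wz":0},{"gripper":255,"tx":0,"ty":0,"tz":8.7,"wx":0,"wy":0,"wz":0},{"gripper":255,"tx":0,"ty":0,"tz":8.7,"wx":0,"wy":0,"wz":0}]' 60
```

```text
time: 3.92
tcp_pos: [472.3, 95.1, 25.1]
tcp_rot: [-0.0, 1.0, 0.0, 0.001]
ft_force: [-2.7, -2.0, 12.2]
width: 35.4
```

```bash
python3 -m pendant '[{"gripper":255,"tx":0,"ty":0,"tz":0,"wx":0,"wy":0,"wz":0},{"gripper":255,"tx":0,"ty":0,"tz":-0.5,"wx":0,"wy":0,"wz":0},{"gripper":255,"tx":0,"ty":0,"tz":-2,"wx":0,"wy":0,"wz":0},{"gripper":255,"tx":0,"ty":0,"tz":-5,"wx":0,"wy":0,"wz":0},{"gripper":255,"tx":0,"ty":0,"tz":-7,"wx":0,"wy":0,"wz":0},{"gripper":255,"tx":0,"ty":0,"tz":-7,"wx":0,"wy":0,"wz":0},{"gripper":255,"tx":0,"ty":0,"tz":-7,"wx":0,"wy":0,"wz":0}]' 60
 python3 - <<'E'
from h import *
d=robot.get_image("wrist"); cv2.imwrite("pics/w4.png",d["image"][:,:,::-1])
s=robot.read_state();print(s["tcp_pos"],s["width"],s["time"],s["ft_force"])
d=robot.get_image("scene"); cv2.imwrite("pics/s4.png",cv2.resize(d["image"][200:340,250:410,::-1],None,fx=4,fy=4,interpolation=cv2.INTER_CUBIC))
E
```

```text
time: 4.8
tcp_pos: [471.0, 94.6, 93.1]
tcp_rot: [0.0, 1.0, 0.0, -0.0]
ft_force: [-0.4, 0.4, -1.4]
width: 35.8
[470.83450338  94.48478023  92.76891403] 35.39541405249213 4.85 [-0.38714826 -1.47198521 -1.65114748]
```

View pics/w4.png

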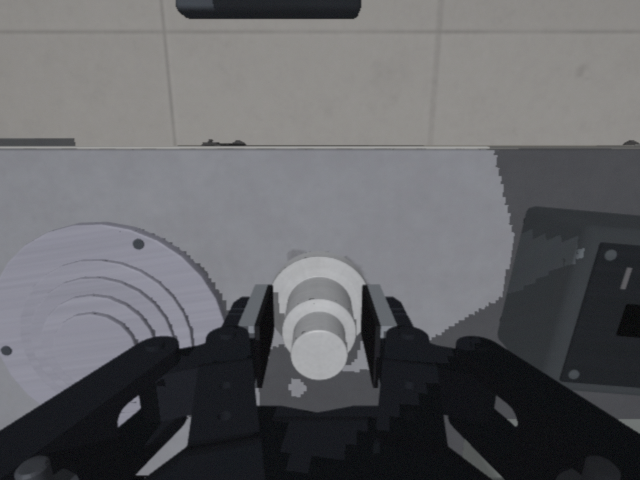

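View pics/s4.png

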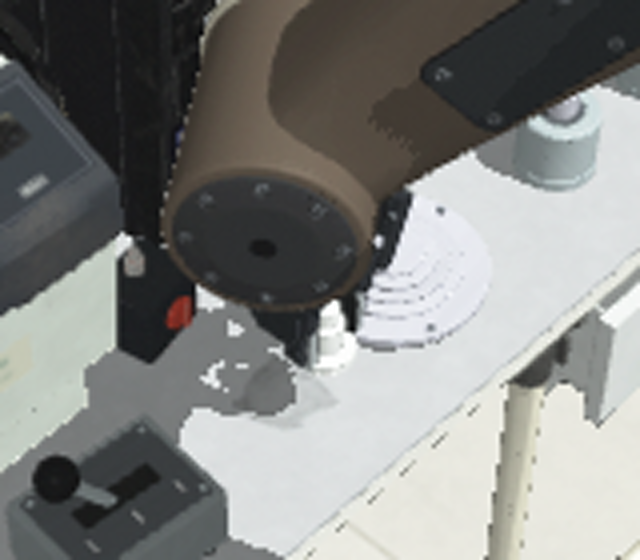

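```bash
python3 -m pendant '[{"gripper":255,"tx":-2,"ty":-5,"tz":0,"wx":0,"wy":0,"wz":0},{"gripper":255,"tx":-4,"ty":-10,"tz":0,"wx":0,"wy":0,"wz":0},{"gripper":255,"tx":-5,"ty":-12.64,"tz":0,"wx":0,"wy":0,"wz":0},{"gripper":255,"tx":-5,"ty":-12.64,"tz":0,"wx":0,"wy":0,"wz":0},{"gripper":255,"tx":-5,"ty":-12.64,"tz":0,"wx":0,"wy":0,"wz":0},{"gripper":255,"tx":-5,"ty":-12.64,"tz":2,"wx":0,"wy":0,"wz":0},{"gripper":255,"tx":-5,"ty":-12.64,"tz":3,"wx":0,"wy":0,"wz":0},{"gripper":255,"tx":-5,"ty":-12.64,"tz":3.6,"wx":0,"wy":0,"wz":0},{"gripper":255,"tx":-5,"ty":-12.64,"tz":3.6,"wx":0,"wy":0,"wz":0}]' 60
 python3 - <<'E'
from h import *
d=robot.get_image("wrist"); cv2.imwrite("pics/w5.png",d["image"][:,:,::-1])
s=robot.read_state();print(s["tcp_pos"],s["width"],s["time"],s["ft_force"])
E
```

```text
time: 6.02
tcp_pos: [521.2, -31.4, 57.0]
tcp_rot: [-0.0, 1.0, -0.0, -0.0]
ft_force: [0.3, -0.0, -1.4]
width: 35.8
[521.45719822 -31.42284644  57.45013254] 35.46663826428558 6.075 [-0.35506688 -0.68966744 -0.91344685]
```

View pics/w5.png

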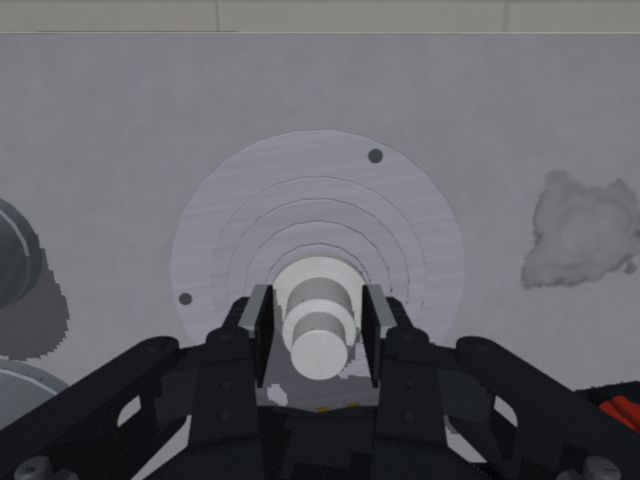

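```bash
for i in 1 2 3; do python3 -m pendant '[{"gripper":255,"tx":0,"ty":0,"tz":0.15,"wx":0,"wy":0,"wz":0},{"gripper":255,"tx":0,"ty":0,"tz":0.15,"wx":0,"wy":0,"wz":0}]'; done
```

```text
time: 6.32
tcp_pos: [521.5, -31.6, 56.0]
tcp_rot: [0.0, 1.0, 0.0, 0.0]
ft_force: [0.4, 0.2, -1.1]
width: 35.9
time: 6.58
tcp_pos: [521.3, -31.7, 54.3]
tcp_rot: [0.0, 1.0, 0.0, -0.0]
ft_force: [-0.8, 0.3, -1.3]
width: 35.4
time: 6.82
tcp_pos: [521.4, -31.7, 53.3]
tcp_rot: [-0.0, 1.0, -0.0, 0.0]
ft_force: [-2.5, -0.2, 5.5]
width: 35.3
```

Contact at TCP z≈53. Release.

```bash
python3 -m pendant '[{"gripper":60,"tx":0,"ty":0,"tz":0,"wx":0,"wy":0,"wz":0},{"gripper":60,"tx":0,"ty":0,"tz":0,"wx":0,"wy":0,"wz":0},{"gripper":0,"tx":0,"ty":0,"tz":-1,"wx":0,"wy":0,"wz":0},{"gripper":0,"tx":0,"ty":0,"tz":-6,"wx":0,"wy":0,"wz":0},{"gripper":0,"tx":0,"ty":0,"tz":-12,"wx":0,"wy":0,"wz":0},{"gripper":0,"tx":4,"ty":-4,"tz":-18,"wx":0,"wy":0,"wz":0},{"gripper":0,"tx":8,"ty":-10,"tz":-20,"wx":0,"wy":0,"wz":0},{"gripper":0,"tx":8,"ty":-10,"tz":-20,"wx":0,"wy":0,"wz":0},{"gripper":0,"tx":8,"ty":-10,"tz":-20,"wx":0,"wy":0,"wz":0}]' 60
 python3 - <<'E'
from h import *
d=robot.get_image("wrist"); cv2.imwrite("pics/w6.png",d["image"][:,:,::-1])
np.save("w6.npy",d,allow_pickle=True)
s=robot.read_state();print(s["tcp_pos"],s["width"],s["time"],s["ft_force"])
for p in ([508,-199,75],[521.3,-31.6,36],[521.3,-31.6,72]): print(proj(d,p))
E
```

```text
time: 7.95
tcp_pos: [440.7, -132.9, 254.8]
tcp_rot: [0.001, 1.0, 0.0, 0.002]
ft_force: [-0.2, 0.4, -0.8]
width: 85.9
[ 441.10337343 -132.22575501  253.98926723] 85.28089636871944 8.0 [ 0.00238234 -0.13328693  0.90627796]
[242.57070133 296.03014802]
[421.60442469 291.70893423]
[432.4429119  307.93841081]
```

View pics/w6.png

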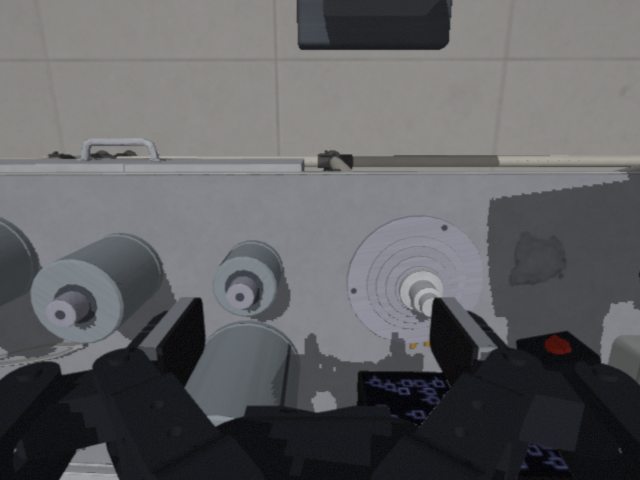

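```bash
python3 - <<'E'
from h import *
np.set_printoptions(precision=1,suppress=True)
d=np.load("w6.npy",allow_pickle=True).item(); im=d["image"]
cv2.imwrite("pics/z5.png",cv2.resize(im[230:330,200:300,::-1],None,fx=6,fy=6,interpolation=cv2.INTER_CUBIC))
print(im[285:300:3,240])
E
```

```text
[[146 146 157]
 [138 139 150]
 [138 138 149]
 [ 63  67  74]
 [ 63  67  74]]
```

View pics/z5.png

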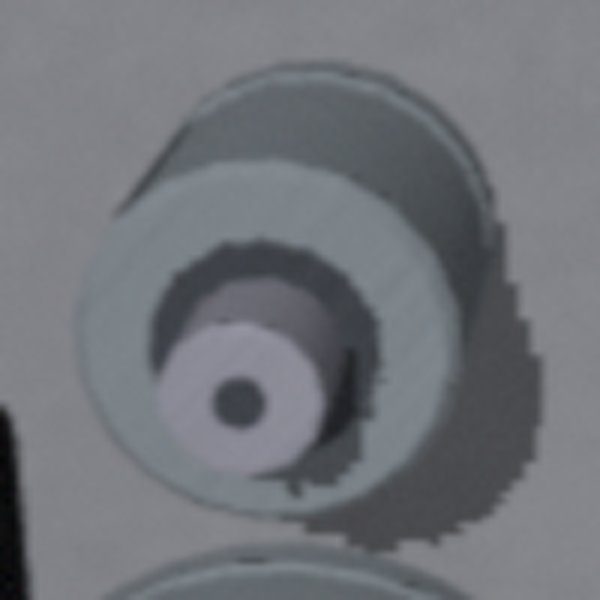

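```bash
python3 - <<'E'
from h import *
np.set_printoptions(precision=1,suppress=True)
d=np.load("w6.npy",allow_pickle=True).item()
print(onz(d,239.4,296.6,75),onz(d,244.7,286.2,55))
p=onz(d,239.4,296.6,75); print(need([p[0],p[1],97]))
print(robot.read_state()["tcp_rot"])
E
```

```text
[ 508.5 -201.8   75. ] [ 507.1 -200.8   55. ]
[-6.7 -7.  15.7]
[0. 1. 0. 0.]
```

```bash
python3 -m pendant '[{"gripper":110,"tx":-5,"ty":-5,"tz":5,"wx":0,"wy":0,"wz":0},{"gripper":110,"tx":-6.69,"ty":-6.99,"tz":11,"wx":0,"wy":0,"wz":0},{"gripper":110,"tx":-6.69,"ty":-6.99,"tz":14,"wx":0,"wy":0,"wz":0},{"gripper":110,"tx":-6.69,"ty":-6.99,"tz":14,"wx":0,"wy":0,"wz":0},{"gripper":110,"tx":-6.69,"ty":-6.99,"tz":14,"wx":0,"wy":0,"wz":0}]' 60
 python3 - <<'E'
from h import *
d=robot.get_image("wrist"); cv2.imwrite("pics/w7.png",d["image"][:,:,::-1])
np.save("w7.npy",d,allow_pickle=True)
s=robot.read_state();print(s["tcp_pos"],s["width"],s["time"],s["ft_force"])
E
```

```text
time: 8.62
tcp_pos: [509.0, -201.2, 113.7]
tcp_rot: [-0.0, 1.0, -0.0, 0.0]
ft_force: [0.9, 0.1, 0.3]
width: 48.4
[ 509.43754328 -201.10338147  114.61844557] 48.74149033510041 8.675 [0.4856575  0.18769278 0.51533899]
```

View pics/w7.png

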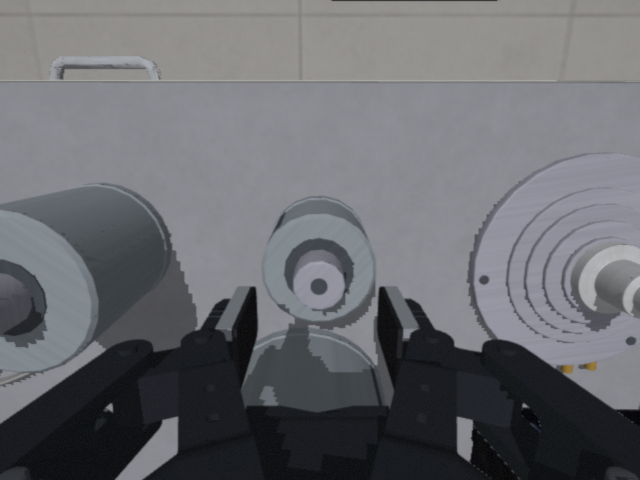

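```bash
python3 - <<'E'
from h import *
d=np.load("w7.npy",allow_pickle=True).item()
print(onz(d,319,285,75))
E
python3 -m pendant '[{"gripper":110,"tx":0,"ty":0,"tz":2,"wx":0,"wy":0,"wz":0},{"gripper":110,"tx":0,"ty":0,"tz":3,"wx":0,"wy":0,"wz":0},{"gripper":110,"tx":0,"ty":0,"tz":3.5,"wx":0,"wy":0,"wz":0},{"gripper":110,"tx":0,"ty":0,"tz":3.5,"wx":0,"wy":0,"wz":0}]' 60
```

```text
[ 507.96611834 -201.37495322   75.        ]
time: 9.18
tcp_pos: [508.5, -201.4, 78.3]
tcp_rot: [-0.0, 1.0, -0.0, 0.0]
ft_force: [-0.0, 0.1, 1.0]
width: 48.5
```

```bash
python3 -m pendant '[{"gripper":255,"tx":0,"ty":0,"tz":0,"wx":0,"wy":0,"wz":0},{"gripper":255,"tx":0,"ty":0,"tz":0,"wx":0,"wy":0,"wz":0},{"gripper":255,"tx":0,"ty":0,"tz":0,"wx":0,"wy":0,"wz":0},{"gripper":255,"tx":0,"ty":0,"tz":0,"wx":0,"wy":0,"wz":0},{"gripper":255,"tx":0,"ty":0,"tz":0,"wx":0,"wy":0,"wz":0}]' 60
python3 -m pendant '[{"gripper":255,"tx":0,"ty":0,"tz":-0.5,"wx":0,"wy":0,"wz":0},{"gripper":255,"tx":0,"ty":0,"tz":-2,"wx":0,"wy":0,"wz":0},{"gripper":255,"tx":0,"ty":0,"tz":-5,"wx":0,"wy":0,"wz":0},{"gripper":255,"tx":0,"ty":0,"tz":-8,"wx":0,"wy":0,"wz":0},{"gripper":255,"tx":0,"ty":0,"tz":-9,"wx":0,"wy":0,"wz":0},{"gripper":255,"tx":0,"ty":0,"tz":-9,"wx":0,"wy":0,"wz":0},{"gripper":255,"tx":0,"ty":0,"tz":-9,"wx":0,"wy":0,"wz":0}]' 60
 python3 - <<'E'
from h import *
d=robot.get_image("wrist"); cv2.imwrite("pics/w8.png",d["image"][:,:,::-1])
E
```

```text
time: 9.8
tcp_pos: [508.8, -201.6, 78.3]
tcp_rot: [-0.0, 1.0, -0.0, 0.001]
ft_force: [-0.0, 2.3, 6.0]
width: 22.8
time: 10.68
tcp_pos: [507.5, -201.4, 166.8]
tcp_rot: [0.0, 1.0, 0.0, -0.001]
ft_force: [0.4, -1.0, -2.2]
width: 22.6
```

View pics/w8.png

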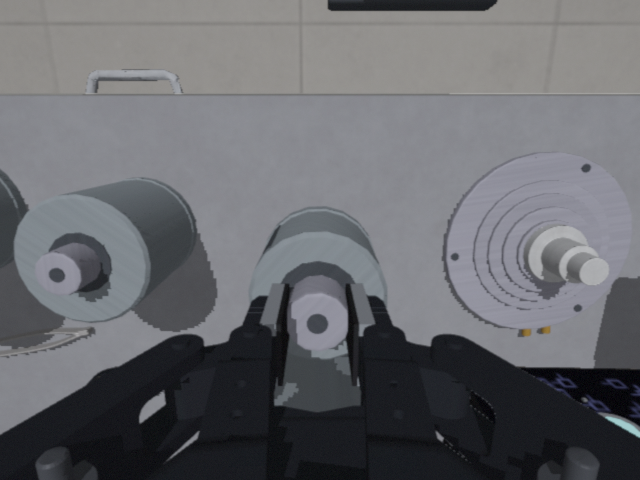

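```bash
python3 -m pendant '[{"gripper":255,"tx":-0.5,"ty":4,"tz":0,"wx":0,"wy":0,"wz":0},{"gripper":255,"tx":-0.8,"ty":9,"tz":0,"wx":0,"wy":0,"wz":0},{"gripper":255,"tx":-1.2,"ty":14,"tz":0,"wx":0,"wy":0,"wz":0},{"gripper":255,"tx":-1.31,"ty":16.5,"tz":0,"wx":0,"wy":0,"wz":0},{"gripper":255,"tx":-1.31,"ty":16.99,"tz":0,"wx":0,"wy":0,"wz":0},{"gripper":255,"tx":-1.31,"ty":16.99,"tz":0,"wx":0,"wy":0,"wz":0},{"gripper":255,"tx":-1.31,"ty":16.99,"tz":0,"wx":0,"wy":0,"wz":0}]' 60
 python3 - <<'E'
from h import *
d=robot.get_image("wrist"); cv2.imwrite("pics/w9.png",d["image"][:,:,::-1])
np.save("w9.npy",d,allow_pickle=True)
s=robot.read_state();print(s["tcp_pos"],s["width"],s["time"],s["ft_force"],s["tcp_rot"])
E
```

```text
time: 11.6
tcp_pos: [521.1, -32.5, 167.5]
tcp_rot: [0.0, 1.0, -0.0, -0.0]
ft_force: [0.9, -0.4, -1.2]
width: 22.3
[521.17771736 -32.54613826 167.5519472 ] 22.445334785531653 11.65 [-0.10701096 -0.03960449 -0.74720798] [ 6.03777994e-04  9.99999777e-01 -9.11859439e-05 -2.69868100e-04]
```

View pics/w9.png

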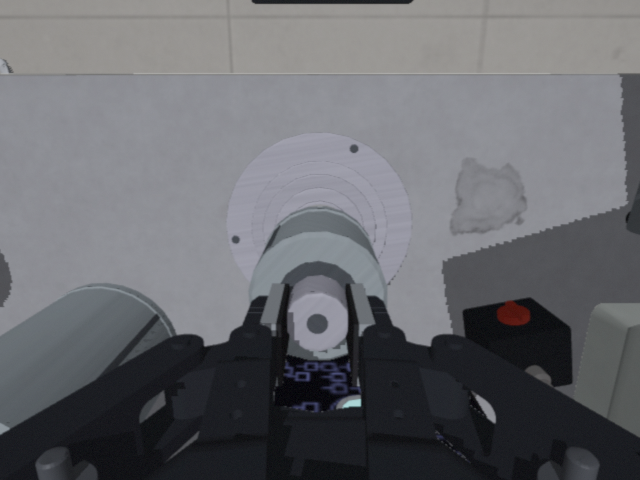

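```bash
python3 -m pendant '[{"gripper":255,"tx":0,"ty":0,"tz":2,"wx":0,"wy":0,"wz":0},{"gripper":255,"tx":0,"ty":0,"tz":4,"wx":0,"wy":0,"wz":0},{"gripper":255,"tx":0,"ty":0,"tz":5.3,"wx":0,"wy":0,"wz":0},{"gripper":255,"tx":0,"ty":0,"tz":5.8,"wx":0,"wy":0,"wz":0},{"gripper":255,"tx":0,"ty":0,"tz":5.8,"wx":0,"wy":0,"wz":0}]' 60
python3 -m pendant '[{"gripper":255,"tx":0,"ty":0,"tz":0.25,"wx":0,"wy":0,"wz":0},{"gripper":255,"tx":0,"ty":0,"tz":0.45,"wx":0,"wy":0,"wz":0},{"gripper":255,"tx":0,"ty":0,"tz":0.45,"wx":0,"wy":0,"wz":0}]' 60
python3 -m pendant '[{"gripper":255,"tx":0,"ty":0,"tz":0.15,"wx":0,"wy":0,"wz":0},{"gripper":255,"tx":0,"ty":0,"tz":0.3,"wx":0,"wy":0,"wz":0},{"gripper":255,"tx":0,"ty":0,"tz":0.3,"wx":0,"wy":0,"wz":0}]' 60
```

```text
time: 12.28
tcp_pos: [521.4, -31.9, 109.8]
tcp_rot: [0.0, 1.0, -0.0, -0.0]
ft_force: [0.2, 0.7, -0.9]
width: 22.5
time: 12.65
tcp_pos: [521.3, -31.6, 105.4]
tcp_rot: [-0.0, 1.0, 0.0, 0.0]
ft_force: [0.5, -0.0, -1.2]
width: 22.3
time: 13.02
tcp_pos: [521.6, -31.6, 102.5]
tcp_rot: [-0.0, 1.0, -0.0, 0.0]
ft_force: [-0.4, 0.7, 1.5]
width: 22.3
```

```bash
python3 -m pendant '[{"gripper":255,"tx":0,"ty":0,"tz":0.1,"wx":0,"wy":0,"wz":0},{"gripper":255,"tx":0,"ty":0,"tz":0.1,"wx":0,"wy":0,"wz":0}]' 60
python3 -m pendant '[{"gripper":100,"tx":0,"ty":0,"tz":0,"wx":0,"wy":0,"wz":0},{"gripper":100,"tx":0,"ty":0,"tz":0,"wx":0,"wy":0,"wz":0},{"gripper":100,"tx":0,"ty":0,"tz":-0.3,"wx":0,"wy":0,"wz":0},{"gripper":100,"tx":0,"ty":0,"tz":-3,"wx":0,"wy":0,"wz":0},{"gripper":0,"tx":2,"ty":-1,"tz":-9,"wx":0,"wy":0,"wz":0},{"gripper":0,"tx":5,"ty":-6,"tz":-15,"wx":0,"wy":0,"wz":0},{"gripper":0,"tx":8,"ty":-12,"tz":-20,"wx":0,"wy":0,"wz":0},{"gripper":0,"tx":8,"ty":-17,"tz":-20,"wx":0,"wy":0,"wz":0},{"gripper":0,"tx":8,"ty":-17,"tz":-20,"wx":0,"wy":0,"wz":0},{"gripper":0,"tx":8,"ty":-17,"tz":-20,"wx":0,"wy":0,"wz":0}]' 60
 python3 - <<'E'
from h import *
d=robot.get_image("wrist"); cv2.imwrite("pics/w10.png",d["image"][:,:,::-1])
np.save("w10.npy",d,allow_pickle=True)
s=robot.read_state();print(s["tcp_pos"],s["width"],s["time"],s["ft_force"])
for p in ([507,-335.5,106],[521.3,-31.6,99]): print(proj(d,p))
E
```

```text
time: 13.28
tcp_pos: [522.0, -31.6, 102.2]
tcp_rot: [-0.0, 1.0, 0.0, 0.001]
ft_force: [-1.9, 0.3, 7.8]
width: 22.6
time: 14.52
tcp_pos: [441.0, -203.0, 302.0]
tcp_rot: [0.001, 1.0, -0.0, 0.001]
ft_force: [0.7, 0.1, -1.3]
width: 85.2
[ 441.03481757 -202.12877776  301.38797206] 85.09746763886521 14.575 [-0.44587784  0.19433499 -0.15220453]
[173.26121958 288.19494597]
[501.00950806 298.36376139]
```

View pics/w10.png

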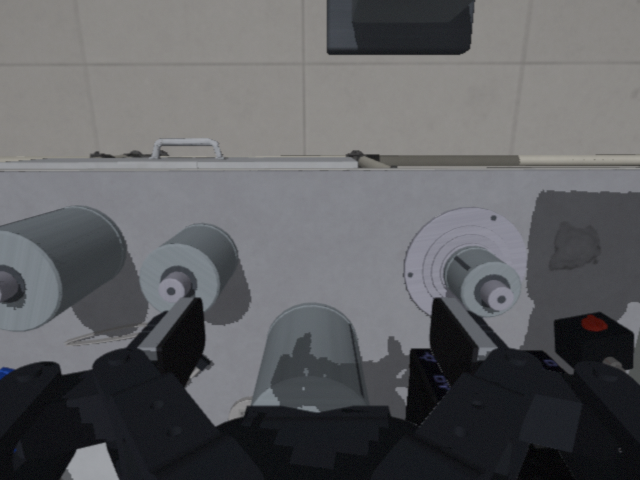

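```bash
cat >> h.py <<'E'
def dot(d,u,v,w=7,show=None):
    "sub-pixel centroid of dark screw dot near u,v"
    u,v=int(round(u)),int(round(v))
    g=cv2.cvtColor(d["image"],cv2.COLOR_RGB2GRAY)[v-w:v+w+1,u-w:u+w+1].astype(float)
    t=(g.min()+np.median(g))/2
    m=(g<t).astype(np.uint8); n,l,st,c=cv2.connectedComponentsWithStats(m)
    k=min(range(1,n),key=lambda i:np.hypot(*(c[i]-w)))
    return c[k][0]+u-w,c[k][1]+v-w,st[k][4]
E
python3 - <<'E'
from h import *
np.set_printoptions(precision=1,suppress=True)
d=np.load("w10.npy",allow_pickle=True).item()
a=dot(d,172,291);b=dot(d,502,299);print(a,b,onz(d,a[0],a[1],106),onz(d,b[0],b[1],99))
E
```

```text
(np.float64(170.6078431372549), np.float64(290.8235294117647), np.int32(51)) (np.float64(500.9795918367347), np.float64(299.1224489795918), np.int32(49)) [ 509.6 -338.2  106. ] [522.1 -31.5  99. ]
```

```bash
python3 -m pendant '[{"gripper":110,"tx":-2,"ty":-5,"tz":3,"wx":0,"wy":0,"wz":0},{"gripper":110,"tx":-4,"ty":-10,"tz":6,"wx":0,"wy":0,"wz":0},{"gripper":110,"tx":-6.77,"ty":-13.59,"tz":11,"wx":0,"wy":0,"wz":0},{"gripper":110,"tx":-6.77,"ty":-13.59,"tz":15.6,"wx":0,"wy":0,"wz":0},{"gripper":110,"tx":-6.77,"ty":-13.59,"tz":15.6,"wx":0,"wy":0,"wz":0},{"gripper":110,"tx":-6.77,"ty":-13.59,"tz":15.6,"wx":0,"wy":0,"wz":0},{"gripper":110,"tx":-6.77,"ty":-13.59,"tz":15.6,"wx":0,"wy":0,"wz":0}]' 60
 python3 - <<'E'
from h import *
d=robot.get_image("wrist"); cv2.imwrite("pics/w11.png",d["image"][:,:,::-1])
np.save("w11.npy",d,allow_pickle=True)
s=robot.read_state();print(s["tcp_pos"],s["width"],s["time"],s["ft_force"])
p=proj(d,[509,-337.5,106]);a=dot(d,*p); print(p,a,onz(d,a[0],a[1],106))
E
```

```text
time: 15.45
tcp_pos: [510.4, -337.3, 148.1]
tcp_rot: [-0.001, 1.0, -0.001, 0.002]
ft_force: [-0.2, 0.1, 0.4]
width: 48.8
[ 510.24714397 -337.37434687  147.97622093] 48.68038011373211 15.5 [-0.04367634  0.39170928  0.37409634]
[319.14249662 281.1299594 ] (np.float64(320.0), np.float64(284.0), np.int32(1)) [ 510.44999722 -337.0923658   106.        ]
```

View pics/w11.png

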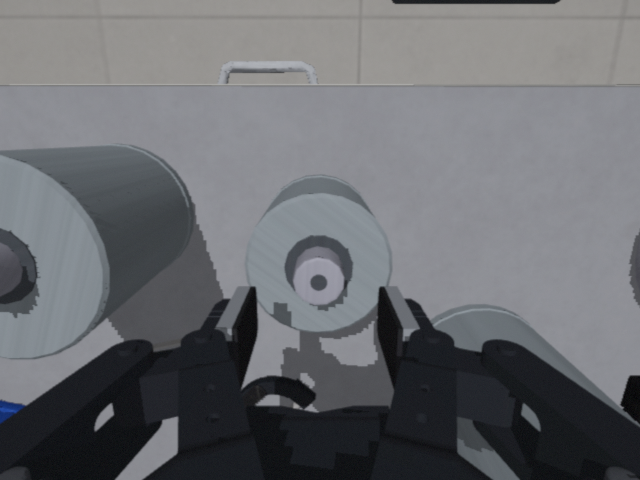

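```bash
python3 -m pendant '[{"gripper":110,"tx":-0.03,"ty":0,"tz":1.5,"wx":0,"wy":0,"wz":0},{"gripper":110,"tx":-0.03,"ty":0,"tz":3,"wx":0,"wy":0,"wz":0},{"gripper":110,"tx":-0.03,"ty":0,"tz":3.65,"wx":0,"wy":0,"wz":0},{"gripper":110,"tx":-0.03,"ty":0,"tz":3.65,"wx":0,"wy":0,"wz":0},{"gripper":110,"tx":-0.03,"ty":0,"tz":3.65,"wx":0,"wy":0,"wz":0}]' 60
python3 -m pendant '[{"gripper":255,"tx":0,"ty":0,"tz":0,"wx":0,"wy":0,"wz":0},{"gripper":255,"tx":0,"ty":0,"tz":0,"wx":0,"wy":0,"wz":0},{"gripper":255,"tx":0,"ty":0,"tz":0,"wx":0,"wy":0,"wz":0},{"gripper":255,"tx":0,"ty":0,"tz":0,"wx":0,"wy":0,"wz":0},{"gripper":255,"tx":0,"ty":0,"tz":0,"wx":0,"wy":0,"wz":0}]' 60
```

```text
time: 16.12
tcp_pos: [509.6, -337.7, 108.9]
tcp_rot: [-0.0, 1.0, -0.0, 0.0]
ft_force: [-0.2, 0.6, 0.4]
width: 48.6
time: 16.75
tcp_pos: [509.6, -337.6, 109.2]
tcp_rot: [-0.0, 1.0, -0.0, 0.0]
ft_force: [-0.5, 1.4, 4.6]
width: 22.4
```

```bash
python3 -m pendant '[{"gripper":255,"tx":0,"ty":0,"tz":-0.5,"wx":0,"wy":0,"wz":0},{"gripper":255,"tx":0,"ty":0,"tz":-2,"wx":0,"wy":0,"wz":0},{"gripper":255,"tx":0,"ty":0,"tz":-5,"wx":0,"wy":0,"wz":0},{"gripper":255,"tx":0,"ty":0,"tz":-9,"wx":0,"wy":0,"wz":0},{"gripper":255,"tx":0,"ty":0,"tz":-12,"wx":0,"wy":0,"wz":0},{"gripper":255,"tx":0,"ty":0,"tz":-12,"wx":0,"wy":0,"wz":0},{"gripper":255,"tx":0,"ty":0,"tz":-12,"wx":0,"wy":0,"wz":0}]' 60
python3 -m pendant '[{"gripper":255,"tx":0,"ty":3,"tz":0,"wx":0,"wy":0,"wz":0},{"gripper":255,"tx":0,"ty":7,"tz":0,"wx":0,"wy":0,"wz":0},{"gripper":255,"tx":0,"ty":12,"tz":0,"wx":0,"wy":0,"wz":0},{"gripper":255,"tx":0,"ty":17,"tz":0,"wx":0,"wy":0,"wz":0},{"gripper":255,"tx":0,"ty":22,"tz":0,"wx":0,"wy":0,"wz":0},{"gripper":255,"tx":-0.6,"ty":26,"tz":0,"wx":0,"wy":0,"wz":0},{"gripper":255,"tx":-1.23,"ty":29,"tz":0,"wx":0,"wy":0,"wz":0},{"gripper":255,"tx":-1.23,"ty":30.59,"tz":0,"wx":0,"wy":0,"wz":0},{"gripper":255,"tx":-1.23,"ty":30.59,"tz":0,"wx":0,"wy":0,"wz":0},{"gripper":255,"tx":-1.23,"ty":30.59,"tz":0,"wx":0,"wy":0,"wz":0},{"gripper":255,"tx":-1.23,"ty":30.59,"tz":0,"wx":0,"wy":0,"wz":0}]' 60
 python3 - <<'E'
from h import *
d=robot.get_image("wrist"); cv2.imwrite("pics/w12.png",d["image"][:,:,::-1])
d=robot.get_image("scene"); cv2.imwrite("pics/s12.png",d["image"][:,:,::-1])
E
```

```text
time: 17.62
tcp_pos: [508.9, -337.3, 228.6]
tcp_rot: [0.0, 1.0, 0.0, -0.0]
ft_force: [0.3, 0.7, -1.4]
width: 22.9
time: 19.0
tcp_pos: [521.4, -32.5, 228.7]
tcp_rot: [0.001, 1.0, -0.0, -0.0]
ft_force: [-0.4, 0.2, -1.5]
width: 22.6
```

View pics/w12.png

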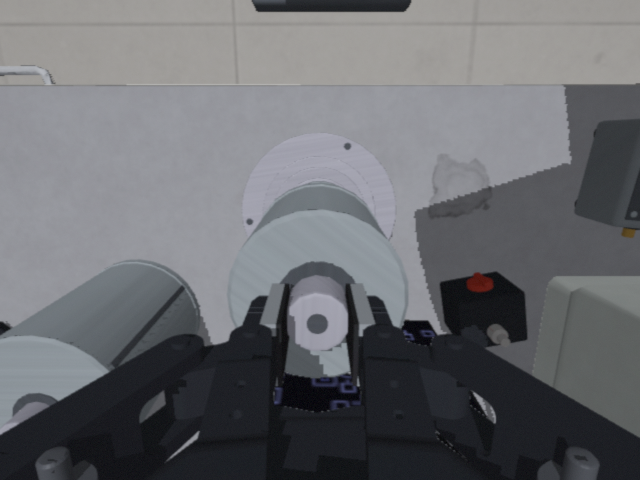

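View pics/s12.png

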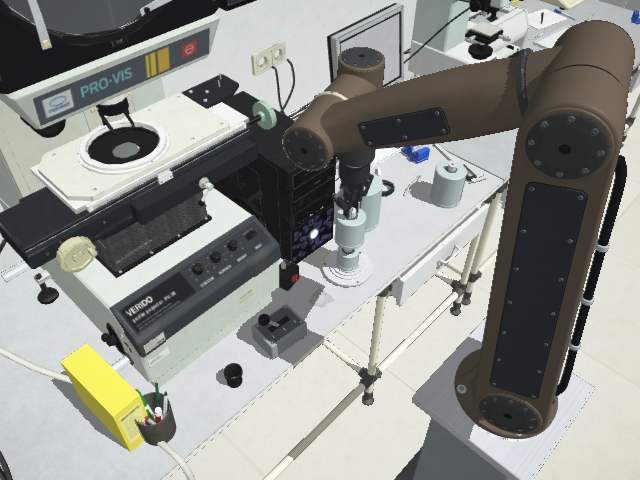

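```bash
python3 -m pendant '[{"gripper":255,"tx":0,"ty":0,"tz":1,"wx":0,"wy":0,"wz":0},{"gripper":255,"tx":0,"ty":0,"tz":3,"wx":0,"wy":0,"wz":0},{"gripper":255,"tx":0,"ty":0,"tz":5.5,"wx":0,"wy":0,"wz":0},{"gripper":255,"tx":0,"ty":0,"tz":7.5,"wx":0,"wy":0,"wz":0},{"gripper":255,"tx":0,"ty":0,"tz":8.7,"wx":0,"wy":0,"wz":0},{"gripper":255,"tx":0,"ty":0,"tz":9,"wx":0,"wy":0,"wz":0},{"gripper":255,"tx":0,"ty":0,"tz":9,"wx":0,"wy":0,"wz":0}]' 60
python3 -m pendant '[{"gripper":255,"tx":0,"ty":0,"tz":0.3,"wx":0,"wy":0,"wz":0},{"gripper":255,"tx":0,"ty":0,"tz":0.6,"wx":0,"wy":0,"wz":0},{"gripper":255,"tx":0,"ty":0,"tz":0.6,"wx":0,"wy":0,"wz":0}]' 60
python3 -m pendant '[{"gripper":255,"tx":0,"ty":0,"tz":0.15,"wx":0,"wy":0,"wz":0},{"gripper":255,"tx":0,"ty":0,"tz":0.35,"wx":0,"wy":0,"wz":0},{"gripper":255,"tx":0,"ty":0,"tz":0.35,"wx":0,"wy":0,"wz":0}]' 60
```

```text
time: 19.98
tcp_pos: [521.9, -31.7, 139.1]
tcp_rot: [-0.0, 1.0, -0.0, 0.0]
ft_force: [-0.4, -0.7, -2.5]
width: 22.8
time: 20.35
tcp_pos: [521.5, -31.7, 132.7]
tcp_rot: [0.0, 1.0, 0.0, -0.0]
ft_force: [-0.5, -0.2, -2.3]
width: 22.8
time: 20.72
tcp_pos: [521.9, -31.6, 129.5]
tcp_rot: [-0.0, 1.0, 0.0, 0.0]
ft_force: [0.1, 0.9, -0.1]
width: 22.6
```

Nearly down; 1 mm more, then release, and look at shield 3.

```bash
python3 -m pendant '[{"gripper":255,"tx":0,"ty":0,"tz":0.1,"wx":0,"wy":0,"wz":0},{"gripper":255,"tx":0,"ty":0,"tz":0.1,"wx":0,"wy":0,"wz":0}]' 60
python3 -m pendant '[{"gripper":100,"tx":0,"ty":0,"tz":0,"wx":0,"wy":0,"wz":0},{"gripper":100,"tx":0,"ty":0,"tz":0,"wx":0,"wy":0,"wz":0},{"gripper":100,"tx":0,"ty":0,"tz":-0.3,"wx":0,"wy":0,"wz":0},{"gripper":100,"tx":0,"ty":0,"tz":-3,"wx":0,"wy":0,"wz":0},{"gripper":0,"tx":2,"ty":-1,"tz":-9,"wx":0,"wy":0,"wz":0},{"gripper":0,"tx":5,"ty":-6,"tz":-15,"wx":0,"wy":0,"wz":0},{"gripper":0,"tx":8,"ty":-12,"tz":-20,"wx":0,"wy":0,"wz":0},{"gripper":0,"tx":8,"ty":-17,"tz":-20,"wx":0,"wy":0,"wz":0},{"gripper":0,"tx":8,"ty":-22,"tz":-20,"wx":0,"wy":0,"wz":0},{"gripper":0,"tx":8,"ty":-24,"tz":-20,"wx":0,"wy":0,"wz":0},{"gripper":0,"tx":8,"ty":-24,"tz":-20,"wx":0,"wy":0,"wz":0},{"gripper":0,"tx":8,"ty":-24,"tz":-20,"wx":0,"wy":0,"wz":0}]' 60
 python3 - <<'E'
from h import *
d=robot.get_image("wrist"); cv2.imwrite("pics/w13.png",d["image"][:,:,::-1])
np.save("w13.npy",d,allow_pickle=True)
s=robot.read_state();print(s["tcp_pos"],s["width"],s["time"],s["ft_force"])
for p in ([497,-473,137],[521.3,-31.6,126]): print(proj(d,p))
E
```

```text
time: 20.98
tcp_pos: [522.3, -31.6, 129.2]
tcp_rot: [-0.0, 1.0, 0.0, 0.001]
ft_force: [-2.4, 1.1, 7.0]
width: 22.2
time: 22.48
tcp_pos: [441.5, -271.5, 328.2]
tcp_rot: [0.0, 1.0, 0.0, -0.0]
ft_force: [0.1, 0.3, -0.5]
width: 85.3
[ 441.58144092 -271.13250507  328.24290414] 85.47651094462685 22.525 [ 0.36636627 -0.09992042  0.02544418]
[ 92.38471139 279.64437555]
[574.25995647 298.94799972]
```

View pics/w13.png

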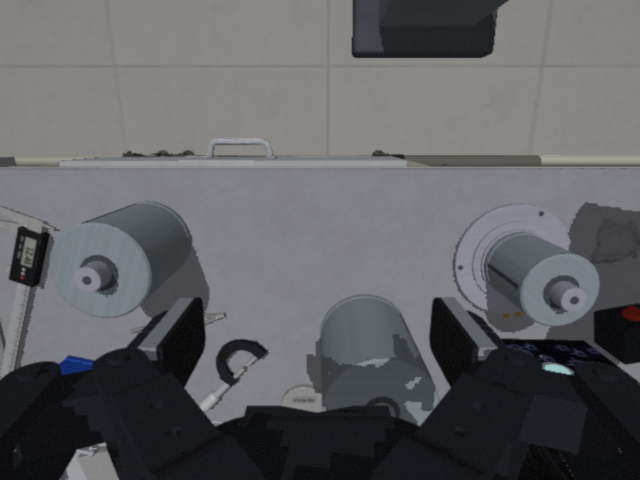

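```bash
python3 - <<'E'
from h import *
np.set_printoptions(precision=1,suppress=True)
d=np.load("w13.npy",allow_pickle=True).item()
cv2.imwrite("pics/z6.png",cv2.resize(d["image"][240:320,50:130,::-1],None,fx=6,fy=6,interpolation=cv2.INTER_CUBIC))
for u,v,z in ((90,279,137),(574,299,126)):
    a=dot(d,u,v);print(a,onz(d,a[0],a[1],z))
E
```

```text
(np.float64(86.51785714285714), np.float64(280.14285714285717), np.int32(56)) [ 497.5 -478.3  137. ]
(np.float64(573.94), np.float64(300.06), np.int32(50)) [522.4 -31.7 126. ]
```

View pics/z6.png

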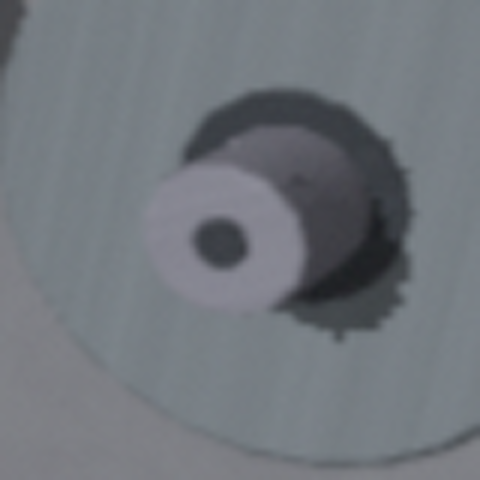

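```bash
python3 -m pendant '[{"gripper":110,"tx":-1,"ty":-5,"tz":2,"wx":0,"wy":0,"wz":0},{"gripper":110,"tx":-3,"ty":-11,"tz":5,"wx":0,"wy":0,"wz":0},{"gripper":110,"tx":-5,"ty":-17,"tz":8,"wx":0,"wy":0,"wz":0},{"gripper":110,"tx":-5.54,"ty":-20.59,"tz":12,"wx":0,"wy":0,"wz":0},{"gripper":110,"tx":-5.54,"ty":-20.59,"tz":15,"wx":0,"wy":0,"wz":0},{"gripper":110,"tx":-5.54,"ty":-20.59,"tz":15,"wx":0,"wy":0,"wz":0},{"gripper":110,"tx":-5.54,"ty":-20.59,"tz":15,"wx":0,"wy":0,"wz":0},{"gripper":110,"tx":-5.54,"ty":-20.59,"tz":15,"wx":0,"wy":0,"wz":0}]' 60
 python3 - <<'E'
from h import *
d=robot.get_image("wrist"); cv2.imwrite("pics/w14.png",d["image"][:,:,::-1])
s=robot.read_state();print(s["tcp_pos"],s["width"],s["time"],s["ft_force"])
p=proj(d,[497,-477.5,137]);a=dot(d,*p,w=9); print(p,a,onz(d,a[0],a[1],137))
E
```

```text
time: 23.52
tcp_pos: [498.3, -477.3, 181.1]
tcp_rot: [-0.001, 1.0, -0.001, 0.002]
ft_force: [0.3, -0.7, 1.5]
width: 48.3
[ 498.09037054 -477.25415211  180.85311585] 48.57649103307854 23.575 [0.27108167 0.31161163 0.40459261]
[318.99890399 279.96291018] (np.float64(317.69736842105266), np.float64(280.9407894736842), np.int32(152)) [ 497.49917459 -478.11906702  137.        ]
```

View pics/w14.png

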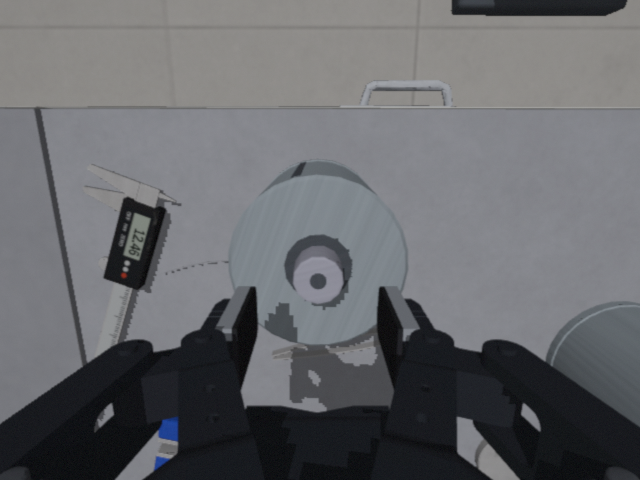

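```bash
python3 -m pendant '[{"gripper":110,"tx":-0.05,"ty":-0.03,"tz":1.5,"wx":0,"wy":0,"wz":0},{"gripper":110,"tx":-0.05,"ty":-0.03,"tz":3,"wx":0,"wy":0,"wz":0},{"gripper":110,"tx":-0.05,"ty":-0.03,"tz":3.85,"wx":0,"wy":0,"wz":0},{"gripper":110,"tx":-0.05,"ty":-0.03,"tz":3.85,"wx":0,"wy":0,"wz":0},{"gripper":110,"tx":-0.05,"ty":-0.03,"tz":3.85,"wx":0,"wy":0,"wz":0}]' 60
python3 -m pendant '[{"gripper":255,"tx":0,"ty":0,"tz":0,"wx":0,"wy":0,"wz":0},{"gripper":255,"tx":0,"ty":0,"tz":0,"wx":0,"wy":0,"wz":0},{"gripper":255,"tx":0,"ty":0,"tz":0,"wx":0,"wy":0,"wz":0},{"gripper":255,"tx":0,"ty":0,"tz":0,"wx":0,"wy":0,"wz":0},{"gripper":255,"tx":0,"ty":0,"tz":0,"wx":0,"wy":0,"wz":0}]' 60
```

```text
time: 24.2
tcp_pos: [497.7, -478.1, 139.9]
tcp_rot: [-0.0, 1.0, -0.0, 0.0]
ft_force: [0.2, -0.4, 0.3]
width: 48.5
time: 24.82
tcp_pos: [497.8, -478.0, 140.4]
tcp_rot: [-0.0, 1.0, -0.0, 0.0]
ft_force: [-0.7, 1.8, 5.3]
width: 23.2
```

```bash
python3 -m pendant '[{"gripper":255,"tx":0,"ty":0,"tz":-0.5,"wx":0,"wy":0,"wz":0},{"gripper":255,"tx":0,"ty":0,"tz":-2,"wx":0,"wy":0,"wz":0},{"gripper":255,"tx":0,"ty":0,"tz":-5,"wx":0,"wy":0,"wz":0},{"gripper":255,"tx":0,"ty":0,"tz":-9,"wx":0,"wy":0,"wz":0},{"gripper":255,"tx":0,"ty":0,"tz":-12,"wx":0,"wy":0,"wz":0},{"gripper":255,"tx":0,"ty":0,"tz":-14.2,"wx":0,"wy":0,"wz":0},{"gripper":255,"tx":0,"ty":0,"tz":-14.2,"wx":0,"wy":0,"wz":0},{"gripper":255,"tx":0,"ty":0,"tz":-14.2,"wx":0,"wy":0,"wz":0}]' 60
python3 -m pendant '[{"gripper":255,"tx":0,"ty":3,"tz":0,"wx":0,"wy":0,"wz":0},{"gripper":255,"tx":0,"ty":8,"tz":0,"wx":0,"wy":0,"wz":0},{"gripper":255,"tx":0,"ty":13,"tz":0,"wx":0,"wy":0,"wz":0},{"gripper":255,"tx":0,"ty":18,"tz":0,"wx":0,"wy":0,"wz":0},{"gripper":255,"tx":0,"ty":23,"tz":0,"wx":0,"wy":0,"wz":0},{"gripper":255,"tx":0,"ty":28,"tz":0,"wx":0,"wy":0,"wz":0},{"gripper":255,"tx":0,"ty":33,"tz":0,"wx":0,"wy":0,"wz":0},{"gripper":255,"tx":-1,"ty":38,"tz":0,"wx":0,"wy":0,"wz":0},{"gripper":255,"tx":-2,"ty":42,"tz":0,"wx":0,"wy":0,"wz":0},{"gripper":255,"tx":-2.41,"ty":44.62,"tz":0,"wx":0,"wy":0,"wz":0},{"gripper":255,"tx":-2.41,"ty":44.62,"tz":0,"wx":0,"wy":0,"wz":0},{"gripper":255,"tx":-2.41,"ty":44.62,"tz":0,"wx":0,"wy":0,"wz":0}]' 60
 python3 - <<'E'
from h import *
d=robot.get_image("wrist"); cv2.imwrite("pics/w15.png",d["image"][:,:,::-1])
print(robot.read_state()["tcp_pos"])
E
```

```text
time: 25.82
tcp_pos: [497.1, -477.4, 280.7]
tcp_rot: [0.0, 1.0, 0.001, -0.0]
ft_force: [0.3, -0.1, -2.8]
width: 22.6
time: 27.32
tcp_pos: [521.1, -31.9, 280.9]
tcp_rot: [-0.0, 1.0, -0.0, -0.001]
ft_force: [-0.2, -0.1, -2.7]
width: 22.2
[521.19167218 -32.22675156 281.15686632]
```

View pics/w15.png

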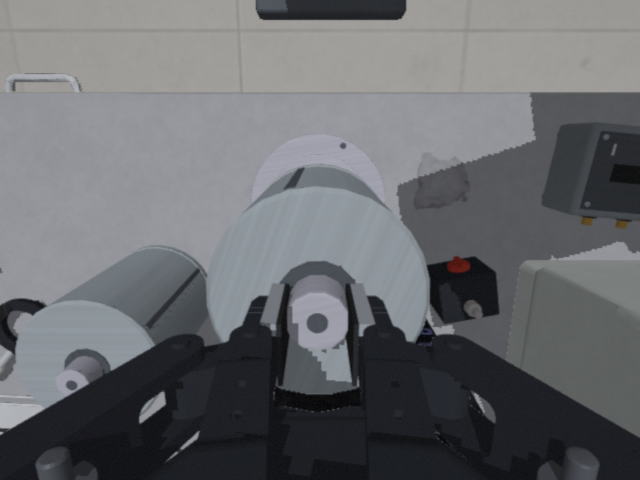

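```bash
python3 -m pendant '[{"gripper":255,"tx":0,"ty":0,"tz":1,"wx":0,"wy":0,"wz":0},{"gripper":255,"tx":0,"ty":0,"tz":3,"wx":0,"wy":0,"wz":0},{"gripper":255,"tx":0,"ty":0,"tz":5.5,"wx":0,"wy":0,"wz":0},{"gripper":255,"tx":0,"ty":0,"tz":8,"wx":0,"wy":0,"wz":0},{"gripper":255,"tx":0,"ty":0,"tz":10,"wx":0,"wy":0,"wz":0},{"gripper":255,"tx":0,"ty":0,"tz":11.2,"wx":0,"wy":0,"wz":0},{"gripper":255,"tx":0,"ty":0,"tz":11.5,"wx":0,"wy":0,"wz":0},{"gripper":255,"tx":0,"ty":0,"tz":11.5,"wx":0,"wy":0,"wz":0}]' 60
python3 -m pendant '[{"gripper":255,"tx":0,"ty":0,"tz":0.3,"wx":0,"wy":0,"wz":0},{"gripper":255,"tx":0,"ty":0,"tz":0.6,"wx":0,"wy":0,"wz":0},{"gripper":255,"tx":0,"ty":0,"tz":0.6,"wx":0,"wy":0,"wz":0}]' 60
python3 -m pendant '[{"gripper":255,"tx":0,"ty":0,"tz":0.2,"wx":0,"wy":0,"wz":0},{"gripper":255,"tx":0,"ty":0,"tz":0.4,"wx":0,"wy":0,"wz":0},{"gripper":255,"tx":0,"ty":0,"tz":0.4,"wx":0,"wy":0,"wz":0}]' 60
python3 -m pendant '[{"gripper":255,"tx":0,"ty":0,"tz":0.1,"wx":0,"wy":0,"wz":0},{"gripper":255,"tx":0,"ty":0,"tz":0.1,"wx":0,"wy":0,"wz":0}]' 60
```

```text
time: 28.38
tcp_pos: [521.9, -31.8, 167.1]
tcp_rot: [0.0, 1.0, -0.0, 0.0]
ft_force: [1.0, -0.0, -2.1]
width: 22.5
time: 28.75
tcp_pos: [521.5, -31.7, 160.7]
tcp_rot: [-0.0, 1.0, -0.0, -0.0]
ft_force: [0.4, 0.6, -3.3]
width: 22.6
time: 29.12
tcp_pos: [521.8, -31.6, 156.8]
tcp_rot: [-0.0, 1.0, 0.0, 0.0]
ft_force: [0.0, 1.5, -2.1]
width: 22.3
time: 29.38
tcp_pos: [522.1, -31.5, 156.4]
tcp_rot: [-0.0, 1.0, 0.0, 0.001]
ft_force: [-1.2, 1.3, 3.4]
width: 22.1
```

```bash

python3 -m pendant '[{"gripper":100,"tx":0,"ty":0,"tz":0,"wx":0,"wy":0,"wz":0},{"gripper":100,"tx":0,"ty":0,"tz":0,"wx":0,"wy":0,"wz":0},{"gripper":100,"tx":0,"ty":0,"tz":-0.3,"wx":0,"wy":0,"wz":0},{"gripper":100,"tx":0,"ty":0,"tz":-3,"wx":0,"wy":0,"wz":0},{"gripper":60,"tx":0,"ty":-1,"tz":-9,"wx":0,"wy":0,"wz":0},{"gripper":60,"tx":0,"ty":-5,"tz":-15,"wx":0,"wy":0,"wz":0},{"gripper":60,"tx":-1,"ty":-11,"tz":-19.4,"wx":0,"wy":0,"wz":0},{"gripper":60,"tx":-2,"ty":-16,"tz":-19.4,"wx":0,"wy":0,"wz":0},{"gripper":60,"tx":-3.84,"ty":-18.14,"tz":-19.4,"wx":0,"wy":0,"wz":0},{"gripper":60,"tx":-3.84,"ty":-18.14,"tz":-19.4,"wx":0,"wy":0,"wz":0},{"gripper":60,"tx":-3.84,"ty":-18.14,"tz":-19.4,"wx":0,"wy":0,"wz":0}]' 60
 python3 - <<'E'
from h import *
d=robot.get_image("wrist"); cv2.imwrite("pics/w16.png",d["image"][:,:,::-1])
np.save("w16.npy",d,allow_pickle=True)
s=robot.read_state();print(s["tcp_pos"],s["width"],s["time"],s["ft_force"])
for p,z in (([628,-213,168],168),([521.6,-31.6,153],153)):
    q=proj(d,p); print(q)
    a=dot(d,*q,w=10);print(a,onz(d,a[0],a[1],z))
E
```

```text
time: 30.75
tcp_pos: [559.7, -213.0, 349.5]
tcp_rot: [0.0, 1.0, 0.0, -0.0]
ft_force: [-0.2, 0.8, -0.2]
width: 65.3
[ 559.6954744  -212.62882953  349.69267415] 65.29900783974738 30.8 [0.04960456 0.96271118 0.43392132]
[318.33643677 297.0276923 ]
(np.float64(320.06779661016947), np.float64(296.9830508474576), np.int32(59)) [ 627.95993262 -211.48325268  168.        ]
[534.1567534  172.30116675]
(np.float64(534.2272727272727), np.float64(172.22727272727272), np.int32(66)) [521.53871732 -31.54997884 153.        ]
```

View pics/w16.png

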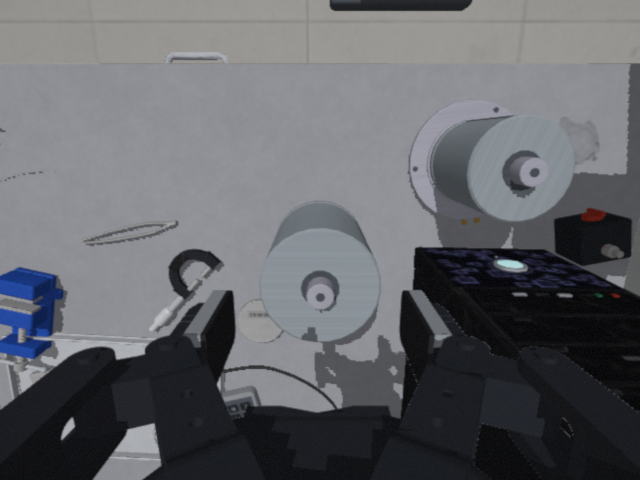

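```bash
python3 -m pendant '[{"gripper":110,"tx":-4,"ty":0.15,"tz":3,"wx":0,"wy":0,"wz":0},{"gripper":110,"tx":-6.8,"ty":0.15,"tz":7,"wx":0,"wy":0,"wz":0},{"gripper":110,"tx":-6.8,"ty":0.15,"tz":12,"wx":0,"wy":0,"wz":0},{"gripper":110,"tx":-6.8,"ty":0.15,"tz":14,"wx":0,"wy":0,"wz":0},{"gripper":110,"tx":-6.8,"ty":0.15,"tz":14,"wx":0,"wy":0,"wz":0},{"gripper":110,"tx":-6.8,"ty":0.15,"tz":14,"wx":0,"wy":0,"wz":0}]' 60
 python3 - <<'E'
from h import *
d=robot.get_image("wrist"); cv2.imwrite("pics/w17.png",d["image"][:,:,::-1])
s=robot.read_state();print(s["tcp_pos"],s["width"],s["time"],s["ft_force"])
q=proj(d,[628,-211.5,168]); a=dot(d,*q,w=9);print(q,a,onz(d,a[0],a[1],168))
E
```

```text
time: 31.55
tcp_pos: [628.7, -211.2, 211.6]
tcp_rot: [-0.001, 1.0, -0.0, 0.001]
ft_force: [-0.5, 0.7, 0.1]
width: 48.5
[ 628.90061874 -211.25387675  211.8782299 ] 48.678390750137915 31.6 [0.53688469 0.09052244 0.31596517]
[318.62485048 281.48899659] (np.float64(318.49056603773585), np.float64(281.188679245283), np.int32(159)) [ 627.84731519 -211.5640189   168.        ]
```

View pics/w17.png

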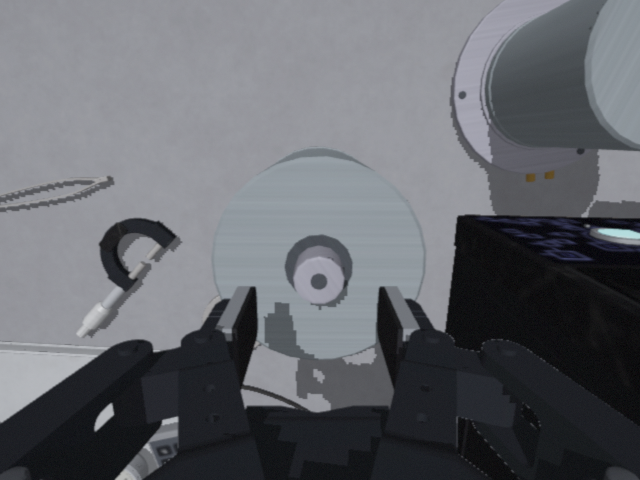

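```bash
python3 -m pendant '[{"gripper":110,"tx":0,"ty":0,"tz":1.5,"wx":0,"wy":0,"wz":0},{"gripper":110,"tx":0,"ty":0,"tz":3,"wx":0,"wy":0,"wz":0},{"gripper":110,"tx":0,"ty":0,"tz":3.9,"wx":0,"wy":0,"wz":0},{"gripper":110,"tx":0,"ty":0,"tz":3.9,"wx":0,"wy":0,"wz":0},{"gripper":110,"tx":0,"ty":0,"tz":3.9,"wx":0,"wy":0,"wz":0}]' 60
python3 -m pendant '[{"gripper":255,"tx":0,"ty":0,"tz":0,"wx":0,"wy":0,"wz":0},{"gripper":255,"tx":0,"ty":0,"tz":0,"wx":0,"wy":0,"wz":0},{"gripper":255,"tx":0,"ty":0,"tz":0,"wx":0,"wy":0,"wz":0},{"gripper":255,"tx":0,"ty":0,"tz":0,"wx":0,"wy":0,"wz":0},{"gripper":255,"tx":0,"ty":0,"tz":0,"wx":0,"wy":0,"wz":0}]' 60
python3 -m pendant '[{"gripper":255,"tx":0,"ty":0,"tz":-0.5,"wx":0,"wy":0,"wz":0},{"gripper":255,"tx":0,"ty":0,"tz":-2,"wx":0,"wy":0,"wz":0},{"gripper":255,"tx":0,"ty":0,"tz":-5,"wx":0,"wy":0,"wz":0},{"gripper":255,"tx":0,"ty":0,"tz":-9,"wx":0,"wy":0,"wz":0},{"gripper":255,"tx":0,"ty":0,"tz":-13,"wx":0,"wy":0,"wz":0},{"gripper":255,"tx":0,"ty":0,"tz":-17,"wx":0,"wy":0,"wz":0},{"gripper":255,"tx":0,"ty":0,"tz":-17,"wx":0,"wy":0,"wz":0},{"gripper":255,"tx":0,"ty":0,"tz":-17,"wx":0,"wy":0,"wz":0}]' 60
```

```text
time: 32.22
tcp_pos: [628.3, -211.7, 171.0]
tcp_rot: [-0.0, 1.0, -0.0, 0.0]
ft_force: [0.4, -0.1, 0.8]
width: 48.6
time: 32.85
tcp_pos: [628.4, -211.5, 171.4]
tcp_rot: [-0.0, 1.0, -0.0, 0.001]
ft_force: [0.1, 2.2, 5.3]
width: 22.5
time: 33.85
tcp_pos: [627.5, -211.4, 340.2]
tcp_rot: [0.0, 1.0, 0.0, -0.001]
ft_force: [-0.0, 0.3, -4.2]
width: 22.4
```

```bash
python3 -m pendant '[{"gripper":255,"tx":3,"ty":0,"tz":0,"wx":0,"wy":0,"wz":0},{"gripper":255,"tx":7,"ty":0,"tz":0,"wx":0,"wy":0,"wz":0},{"gripper":255,"tx":10.64,"ty":2,"tz":0,"wx":0,"wy":0,"wz":0},{"gripper":255,"tx":10.64,"ty":6,"tz":0,"wx":0,"wy":0,"wz":0},{"gripper":255,"tx":10.64,"ty":11,"tz":0,"wx":0,"wy":0,"wz":0},{"gripper":255,"tx":10.64,"ty":15,"tz":0,"wx":0,"wy":0,"wz":0},{"gripper":255,"tx":10.64,"ty":17.5,"tz":0,"wx":0,"wy":0,"wz":0},{"gripper":255,"tx":10.64,"ty":17.99,"tz":0,"wx":0,"wy":0,"wz":0},{"gripper":255,"tx":10.64,"ty":17.99,"tz":0,"wx":0,"wy":0,"wz":0},{"gripper":255,"tx":10.64,"ty":17.99,"tz":0,"wx":0,"wy":0,"wz":0}]' 60
 python3 - <<'E'
from h import *
d=robot.get_image("wrist"); cv2.imwrite("pics/w18.png",d["image"][:,:,::-1])
d=robot.get_image("scene"); cv2.imwrite("pics/s18.png",d["image"][100:400,200:500,::-1].repeat(2,0).repeat(2,1))
print(robot.read_state()["tcp_pos"])
E
```

```text
time: 35.1
tcp_pos: [521.4, -32.4, 340.4]
tcp_rot: [0.0, 1.0, -0.0, -0.0]
ft_force: [0.1, 0.5, -4.2]
width: 22.7
[521.53824352 -32.45936097 340.56671017]
```

View pics/w18.png

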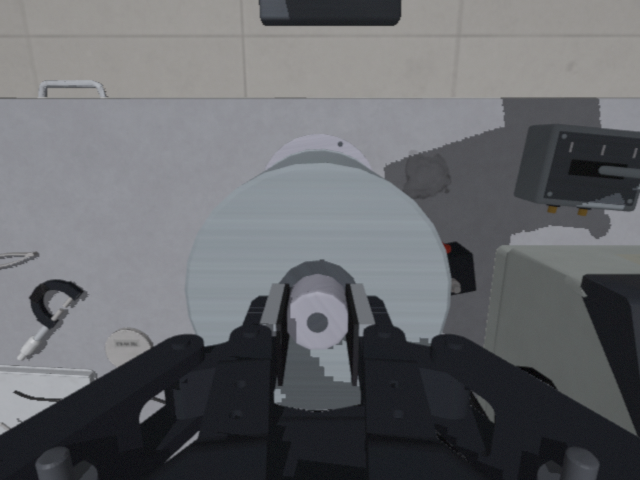

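View pics/s18.png

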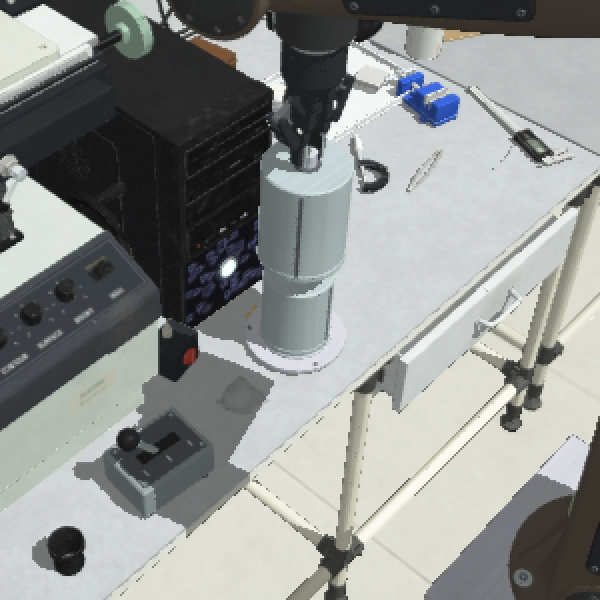

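```bash
python3 -m pendant '[{"gripper":255,"tx":0,"ty":0,"tz":1,"wx":0,"wy":0,"wz":0},{"gripper":255,"tx":0,"ty":0,"tz":3,"wx":0,"wy":0,"wz":0},{"gripper":255,"tx":0,"ty":0,"tz":5.5,"wx":0,"wy":0,"wz":0},{"gripper":255,"tx":0,"ty":0,"tz":8.5,"wx":0,"wy":0,"wz":0},{"gripper":255,"tx":0,"ty":0,"tz":11.5,"wx":0,"wy":0,"wz":0},{"gripper":255,"tx":0,"ty":0,"tz":13.6,"wx":0,"wy":0,"wz":0},{"gripper":255,"tx":0,"ty":0,"tz":14.6,"wx":0,"wy":0,"wz":0},{"gripper":255,"tx":0,"ty":0,"tz":14.6,"wx":0,"wy":0,"wz":0},{"gripper":255,"tx":0,"ty":0,"tz":14.6,"wx":0,"wy":0,"wz":0}]' 60
python3 -m pendant '[{"gripper":255,"tx":0,"ty":0,"tz":0.3,"wx":0,"wy":0,"wz":0},{"gripper":255,"tx":0,"ty":0,"tz":0.6,"wx":0,"wy":0,"wz":0},{"gripper":255,"tx":0,"ty":0,"tz":0.6,"wx":0,"wy":0,"wz":0}]' 60
python3 -m pendant '[{"gripper":255,"tx":0,"ty":0,"tz":0.2,"wx":0,"wy":0,"wz":0},{"gripper":255,"tx":0,"ty":0,"tz":0.45,"wx":0,"wy":0,"wz":0},{"gripper":255,"tx":0,"ty":0,"tz":0.45,"wx":0,"wy":0,"wz":0}]' 60
python3 -m pendant '[{"gripper":255,"tx":0,"ty":0,"tz":0.12,"wx":0,"wy":0,"wz":0},{"gripper":255,"tx":0,"ty":0,"tz":0.12,"wx":0,"wy":0,"wz":0}]' 60
```

```text
time: 36.33
tcp_pos: [522.3, -31.7, 195.7]
tcp_rot: [-0.0, 1.0, 0.0, 0.001]
ft_force: [-0.3, 0.2, -3.0]
width: 22.4
time: 36.7
tcp_pos: [521.5, -31.7, 188.6]
tcp_rot: [0.0, 1.0, -0.0, -0.0]
ft_force: [-0.3, 0.3, -4.1]
width: 22.7
time: 37.08
tcp_pos: [521.6, -31.6, 184.1]
tcp_rot: [-0.0, 1.0, -0.0, -0.0]
ft_force: [-0.6, 0.1, -4.3]
width: 22.4
time: 37.33
tcp_pos: [522.0, -31.6, 183.6]
tcp_rot: [-0.0, 1.0, 0.0, 0.0]
ft_force: [-0.8, -0.1, 0.9]
width: 22.4
```

Seated. Release and back off, then look at nest and switch.

```bash

python3 -m pendant '[{"gripper":255,"tx":0,"ty":0,"tz":0.05,"wx":0,"wy":0,"wz":0},{"gripper":100,"tx":0,"ty":0,"tz":0.05,"wx":0,"wy":0,"wz":0},{"gripper":100,"tx":0,"ty":0,"tz":0,"wx":0,"wy":0,"wz":0},{"gripper":100,"tx":0,"ty":0,"tz":-0.3,"wx":0,"wy":0,"wz":0},{"gripper":100,"tx":0,"ty":0,"tz":-3,"wx":0,"wy":0,"wz":0},{"gripper":60,"tx":1,"ty":1,"tz":-8,"wx":0,"wy":0,"wz":0},{"gripper":60,"tx":4,"ty":5,"tz":-13,"wx":0,"wy":0,"wz":0},{"gripper":60,"tx":8,"ty":10,"tz":-14,"wx":0,"wy":0,"wz":0},{"gripper":60,"tx":8,"ty":15,"tz":-14,"wx":0,"wy":0,"wz":0},{"gripper":60,"tx":8,"ty":15,"tz":-14,"wx":0,"wy":0,"wz":0},{"gripper":60,"tx":8,"ty":15,"tz":-14,"wx":0,"wy":0,"wz":0}]' 60
 python3 - <<'E'
from h import *
d=robot.get_image("wrist"); cv2.imwrite("pics/w19.png",d["image"][:,:,::-1])
np.save("w19.npy",d,allow_pickle=True)
s=robot.read_state();print(s["tcp_pos"],s["width"],s["time"],s["ft_force"])
q=proj(d,[521.6,-31.6,180]); print(q);a=dot(d,*q,w=10);print(a,onz(d,a[0],a[1],180))
print(proj(d,[491,305,114]))
d=robot.get_image("scene"); cv2.imwrite("pics/s19.png",d["image"][100:400,200:500,::-1].repeat(2,0).repeat(2,1))
q=proj(d,[521.6,-31.6,180]); print(q)
E
```

```text
time: 38.7
tcp_pos: [441.5, 118.5, 323.1]
tcp_rot: [-0.001, 1.0, -0.0, -0.0]
ft_force: [0.4, -0.3, -0.9]
width: 65.4
[441.62350603 117.90201675 322.99767358] 65.27988217845386 38.75 [-0.65971853 -0.31896924  0.19896725]
[127.57464903 330.71563345]
(np.float64(126.7605633802817), np.float64(330.056338028169), np.int32(71)) [521.02490732 -32.16380061 180.        ]
[517.96227294 266.21917633]
[350.45300924 222.43969918]
```

View pics/w19.png

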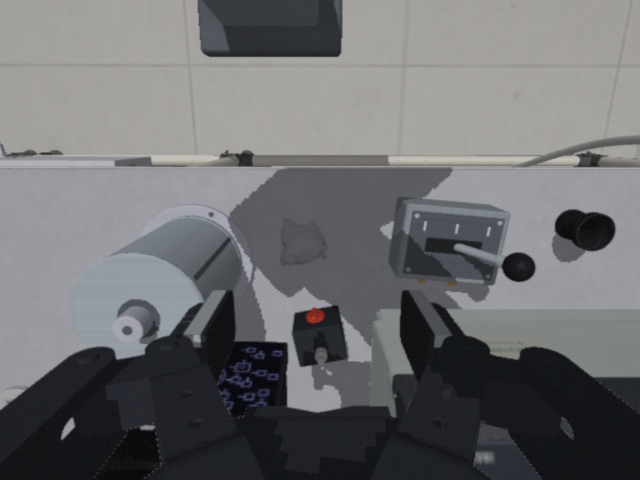

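View pics/s19.png

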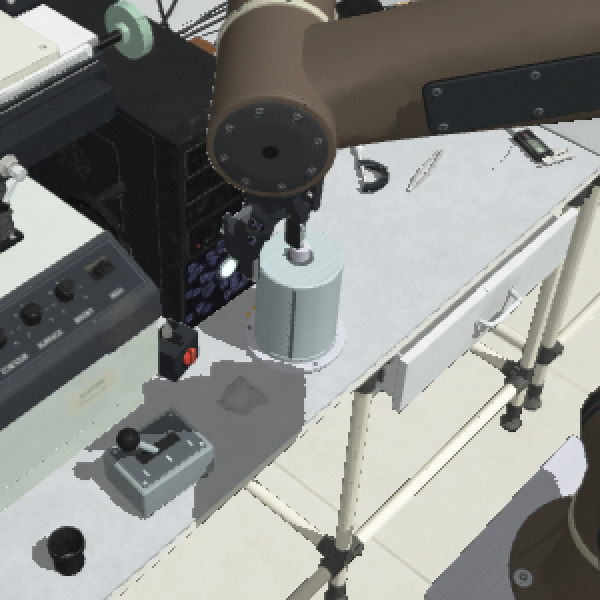

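```bash
python3 - <<'E'
from h import *
np.set_printoptions(precision=1,suppress=True)
d=np.load("w19.npy",allow_pickle=True).item()
im=d["image"]
cv2.imwrite("pics/z7.png",cv2.resize(im[185:295,385:545,::-1],None,fx=4.5,fy=4.5,interpolation=cv2.INTER_CUBIC))
m=(cv2.cvtColor(im,cv2.COLOR_RGB2GRAY)<40).astype(np.uint8);m[:240]=0;m[295:]=0;m[:,:495]=0
c=max(cv2.findContours(m,0,1)[0],key=cv2.contourArea);(u,v),r=cv2.minEnclosingCircle(c);print(u,v,r,onz(d,u,v,114))
E
```

```text
518.0 266.5 16.007909774780273 [491.3 305.1 114. ]
```

View pics/z7.png

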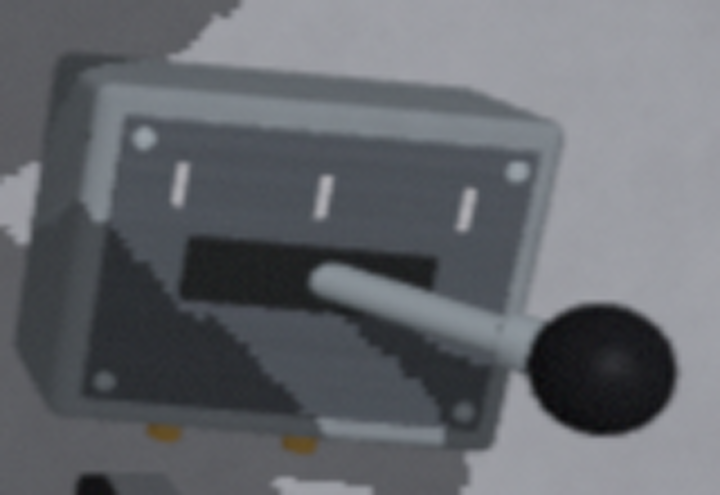

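```bash
python3 - <<'E'
from h import *
np.set_printoptions(precision=1,suppress=True)
d=np.load("w19.npy",allow_pickle=True).item()
P=np.array([onz(d,x/4.5+385-.4,y/4.5+185-.4,58) for x,y in((145,138),(517,172),(103,382),(463,412))]);print(P,P.mean(0))
v=P[1]-P[0]+P[3]-P[2];print(np.arctan2(v[0],v[1]))
E
```

```text
[[454.1 222.2  58. ]
 [462.2 310.2  58. ]
 [514.5 216.3  58. ]
 [522.2 304.7  58. ]] [488.2 263.3  58. ]
0.08950009721518737
```

```bash
python3 -m pendant '[{"gripper":255,"tx":-2,"ty":5,"tz":2,"wx":0,"wy":0,"wz":0},{"gripper":255,"tx":-4,"ty":10,"tz":4,"wx":0,"wy":0,"wz":0},{"gripper":255,"tx":-5.2,"ty":15,"tz":6,"wx":0,"wy":0,"wz":0},{"gripper":255,"tx":-5.2,"ty":20,"tz":8,"wx":0,"wy":0,"wz":0},{"gripper":255,"tx":-5.2,"ty":23.4,"tz":9.3,"wx":0,"wy":0,"wz":0},{"gripper":255,"tx":-5.2,"ty":23.4,"tz":9.3,"wx":0,"wy":0,"wz":0},{"gripper":255,"tx":-5.2,"ty":23.4,"tz":9.3,"wx":0,"wy":0,"wz":0}]' 60
 python3 - <<'E'
from h import *
d=robot.get_image("wrist"); cv2.imwrite("pics/w20.png",d["image"][:,:,::-1])
s=robot.read_state();print(s["tcp_pos"],s["width"],s["time"],s["ft_force"],proj(d,[491.5,305,114]),proj(d,[493.6,352,108]))
E
```

```text
time: 39.67
tcp_pos: [494.2, 351.1, 229.9]
tcp_rot: [0.001, 1.0, -0.0, -0.0]
ft_force: [1.0, -0.4, 0.0]
width: -0.1
[494.25049297 351.05703003 230.35266903] -0.11068013923082737 39.725 [-1.94002191 -0.09751687  0.39155719] [248.80029057 238.29364937] [320.07095739 238.85578245]
```

View pics/w20.png

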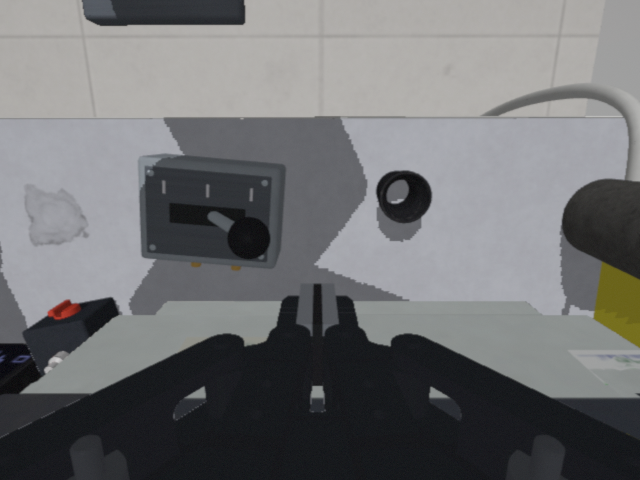

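```bash
python3 -m pendant '[{"gripper":255,"tx":0,"ty":0,"tz":4,"wx":0,"wy":0,"wz":0},{"gripper":255,"tx":0,"ty":0,"tz":8,"wx":0,"wy":0,"wz":0},{"gripper":255,"tx":0,"ty":0,"tz":10.3,"wx":0,"wy":0,"wz":0},{"gripper":255,"tx":0,"ty":0,"tz":10.3,"wx":0,"wy":0,"wz":0},{"gripper":255,"tx":0,"ty":0,"tz":10.3,"wx":0,"wy":0,"wz":0}]'
python3 -m pendant '[{"gripper":255,"tx":0.05,"ty":-0.5,"tz":0,"wx":0,"wy":0,"wz":0},{"gripper":255,"tx":0.1,"ty":-1,"tz":0,"wx":0,"wy":0,"wz":0},{"gripper":255,"tx":0.15,"ty":-1.6,"tz":0,"wx":0,"wy":0,"wz":0},{"gripper":255,"tx":0.15,"ty":-1.6,"tz":0,"wx":0,"wy":0,"wz":0}]'
python3 -m pendant '[{"gripper":255,"tx":0.05,"ty":-0.5,"tz":0,"wx":0,"wy":0,"wz":0},{"gripper":255,"tx":0.1,"ty":-1,"tz":0,"wx":0,"wy":0,"wz":0},{"gripper":255,"tx":0.1,"ty":-1,"tz":0,"wx":0,"wy":0,"wz":0}]'
 python3 - <<'E'
from h import *
d=robot.get_image("wrist"); cv2.imwrite("pics/w21.png",d["image"][:,:,::-1])
E
```

```text
time: 40.35
tcp_pos: [494.6, 352.3, 128.8]
tcp_rot: [0.0, 1.0, 0.001, 0.001]
ft_force: [0.2, -0.6, -0.2]
width: 0.0
time: 40.85
tcp_pos: [492.1, 335.9, 127.4]
tcp_rot: [0.0, 1.0, 0.0, 0.0]
ft_force: [-0.3, 0.7, -0.1]
width: -0.0
time: 41.22
tcp_pos: [491.9, 329.1, 129.0]
tcp_rot: [-0.0, 1.0, 0.003, 0.002]
ft_force: [-3.2, 8.0, 7.1]
width: -0.3
```

View pics/w21.png

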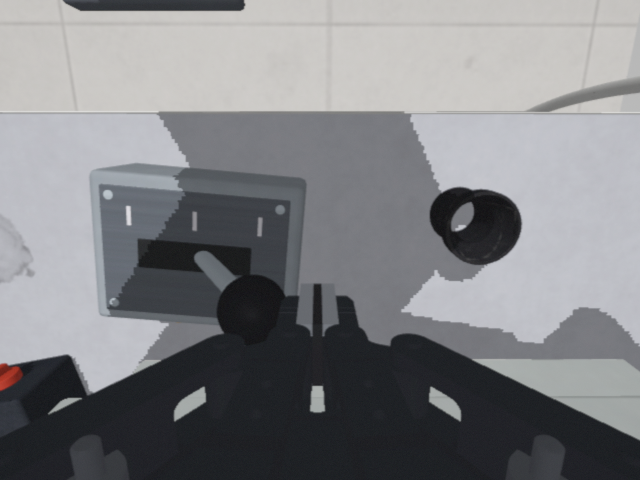

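```bash
for i in 1 2 3; do python3 -m pendant '[{"gripper":255,"tx":0.04,"ty":-0.4,"tz":0,"wx":0,"wy":0,"wz":0},{"gripper":255,"tx":0.07,"ty":-0.7,"tz":0,"wx":0,"wy":0,"wz":0},{"gripper":255,"tx":0.07,"ty":-0.7,"tz":0,"wx":0,"wy":0,"wz":0}]'; done
 python3 - <<'E'
from h import *
d=robot.get_image("wrist"); cv2.imwrite("pics/w22.png",d["image"][:,:,::-1])
E
```

```text
time: 41.65
tcp_pos: [491.9, 325.6, 131.0]
tcp_rot: [-0.001, 1.0, 0.006, 0.003]
ft_force: [-11.7, 16.7, 17.8]
width: 0.1
time: 42.02
tcp_pos: [491.9, 321.7, 133.2]
tcp_rot: [-0.002, 1.0, 0.008, 0.005]
ft_force: [-19.9, 24.8, 28.7]
width: -0.2
time: 42.4
tcp_pos: [491.7, 317.3, 135.5]
tcp_rot: [-0.002, 1.0, 0.011, 0.006]
ft_force: [-26.4, 31.1, 41.7]
width: -0.2
```

View pics/w22.png

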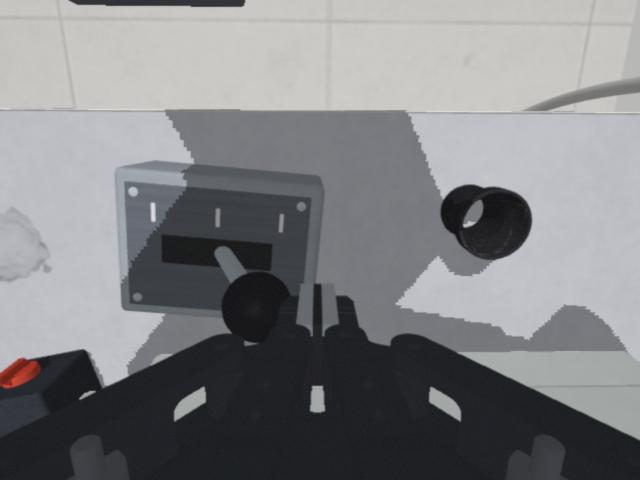

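```bash
python3 -m pendant '[{"gripper":255,"tx":-0.1,"ty":0,"tz":-0.6,"wx":0,"wy":0,"wz":0},{"gripper":255,"tx":-0.1,"ty":0,"tz":-1.0,"wx":0,"wy":0,"wz":0},{"gripper":255,"tx":-0.1,"ty":0,"tz":-1.0,"wx":0,"wy":0,"wz":0}]'
```

```text
time: 42.82
tcp_pos: [490.6, 306.8, 138.7]
tcp_rot: [-0.001, 1.0, 0.001, 0.001]
ft_force: [-0.4, 0.0, 0.2]
width: -0.4
```

```bash
 python3 - <<'E'
from h import *
d=robot.get_image("wrist"); cv2.imwrite("pics/w23.png",d["image"][:,:,::-1])
print(robot.read_state()["tcp_pos"],proj(d,[488.2,263.3,127]),proj(d,[492,305,114]))
d=robot.get_image("side"); cv2.imwrite("pics/d23.png",cv2.resize(d["image"][280:400,310:410,::-1],None,fx=5,fy=5))
d=robot.get_image("scene"); cv2.imwrite("pics/s23.png",cv2.resize(d["image"][270:390,200:340,::-1],None,fx=5,fy=5))
E
```

```text
[490.04204179 305.78360098 137.73955808] [208.88268142 308.02301033] [315.24334933 302.68338444]
```

View pics/w23.png

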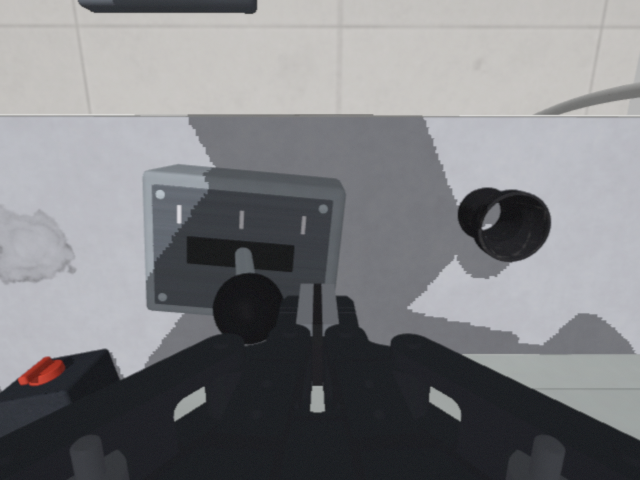

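View pics/s23.png

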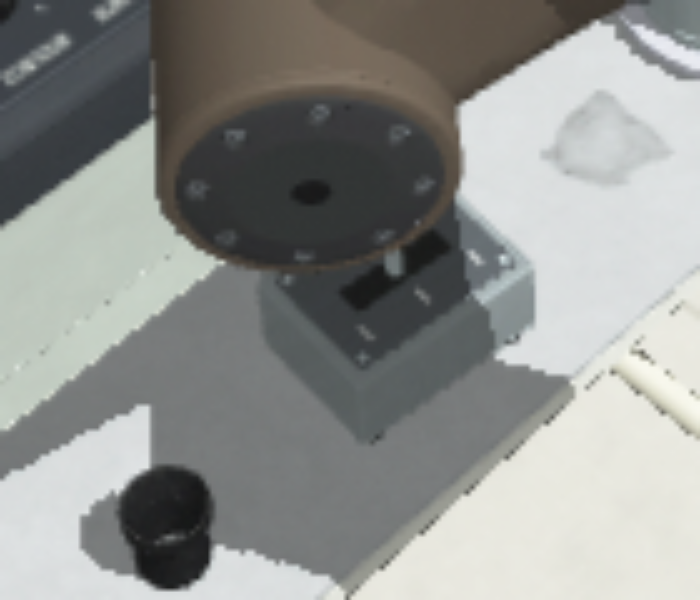

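```bash
python3 -m pendant '[{"gripper":255,"tx":0,"ty":0,"tz":0,"wx":0,"wy":0,"wz":0},{"gripper":255,"tx":0,"ty":0,"tz":0,"wx":0,"wy":0,"wz":0}]'; python3 - <<'E'
from h import *
d=robot.get_image("wrist"); cv2.imwrite("pics/w24.png",d["image"][:,:,::-1])
print(robot.read_state()["tcp_pos"],proj(d,[488.2,263.3,127]))
E
```

```text
time: 43.22
tcp_pos: [490.0, 304.9, 136.6]
tcp_rot: [0.0, 1.0, -0.0, -0.0]
ft_force: [-0.4, 0.4, -1.1]
width: -0.1
[490.02256855 304.97140172 136.7247647 ] [212.62150013 311.82615964]
```

View pics/w24.png

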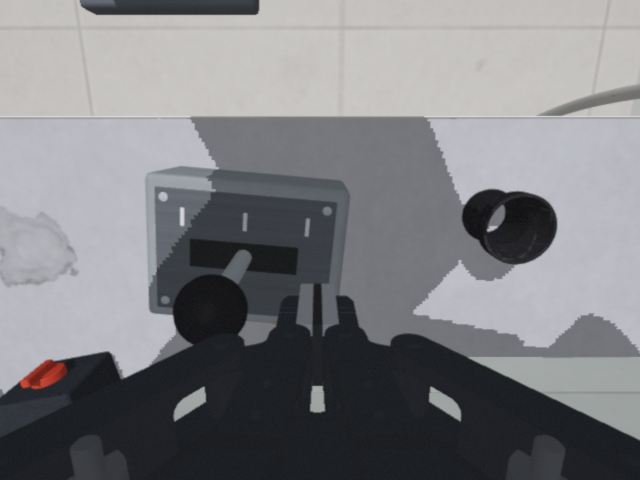

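```bash
for i in 1 2 3; do python3 -m pendant '[{"gripper":255,"tx":0,"ty":0,"tz":0,"wx":0,"wy":0,"wz":0},{"gripper":255,"tx":0,"ty":0,"tz":0,"wx":0,"wy":0,"wz":0},{"gripper":255,"tx":0,"ty":0,"tz":0,"wx":0,"wy":0,"wz":0},{"gripper":255,"tx":0,"ty":0,"tz":0,"wx":0,"wy":0,"wz":0},{"gripper":255,"tx":0,"ty":0,"tz":0,"wx":0,"wy":0,"wz":0},{"gripper":255,"tx":0,"ty":0,"tz":0,"wx":0,"wy":0,"wz":0},{"gripper":255,"tx":0,"ty":0,"tz":0,"wx":0,"wy":0,"wz":0},{"gripper":255,"tx":0,"ty":0,"tz":0,"wx":0,"wy":0,"wz":0},{"gripper":255,"tx":0,"ty":0,"tz":0,"wx":0,"wy":0,"wz":0},{"gripper":255,"tx":0,"ty":0,"tz":0,"wx":0,"wy":0,"wz":0}]' | head -1; done; python3 - <<'E'
from h import *
d=robot.get_image("wrist"); im=d["image"]
m=(cv2.cvtColor(im,cv2.COLOR_RGB2GRAY)<40).astype(np.uint8)[270:350,150:260]; cv2.imwrite("pics/w25.png",im[:,:,::-1])
print(robot.read_state()["tcp_pos"],proj(d,[488.2,263.3,127]))
E
```

```text
time: 44.52
time: 45.78
time: 47.02
[490.04677343 305.3365061  137.08753734] [211.76891088 311.11554364]
```

View pics/w25.png

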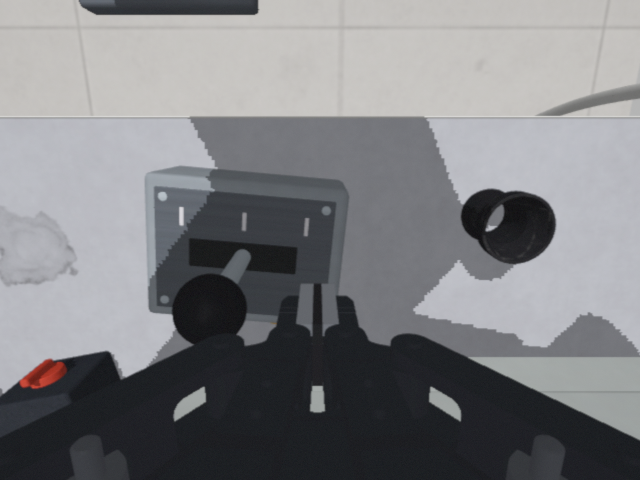

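```bash
python3 -m pendant '[{"gripper":255,"tx":0.05,"ty":-0.5,"tz":0,"wx":0,"wy":0,"wz":0},{"gripper":255,"tx":0.1,"ty":-1.2,"tz":0,"wx":0,"wy":0,"wz":0},{"gripper":255,"tx":0.15,"ty":-1.7,"tz":0,"wx":0,"wy":0,"wz":0},{"gripper":255,"tx":0.2,"ty":-2.2,"tz":0.05,"wx":0,"wy":0,"wz":0},{"gripper":255,"tx":0.2,"ty":-2.2,"tz":0.05,"wx":0,"wy":0,"wz":0}]'
python3 -m pendant '[{"gripper":255,"tx":0.04,"ty":-0.5,"tz":0.1,"wx":0,"wy":0,"wz":0},{"gripper":255,"tx":0.09,"ty":-1,"tz":0.2,"wx":0,"wy":0,"wz":0},{"gripper":255,"tx":0.09,"ty":-1,"tz":0.2,"wx":0,"wy":0,"wz":0}]'
python3 -m pendant '[{"gripper":255,"tx":0.04,"ty":-0.4,"tz":0.1,"wx":0,"wy":0,"wz":0},{"gripper":255,"tx":0.06,"ty":-0.7,"tz":0.25,"wx":0,"wy":0,"wz":0},{"gripper":255,"tx":0.06,"ty":-0.7,"tz":0.25,"wx":0,"wy":0,"wz":0}]'
```

```text
time: 47.7
tcp_pos: [488.5, 283.7, 137.3]
tcp_rot: [-0.0, 1.0, 0.001, 0.001]
ft_force: [-0.1, 3.7, 3.5]
width: 0.2
time: 48.08
tcp_pos: [487.7, 273.7, 135.1]
tcp_rot: [-0.0, 1.0, 0.0, 0.001]
ft_force: [0.6, 3.3, 3.1]
width: 0.2
time: 48.45
tcp_pos: [485.7, 265.0, 131.1]
tcp_rot: [0.0, 1.0, -0.001, -0.001]
ft_force: [-0.3, -0.3, 0.0]
width: 0.1
```

Low forces now and the knob has let go of the finger at y≈265; back away and look.

```bash
python3 -m pendant '[{"gripper":255,"tx":0,"ty":0,"tz":0,"wx":0,"wy":0,"wz":0},{"gripper":255,"tx":0,"ty":0,"tz":0,"wx":0,"wy":0,"wz":0},{"gripper":255,"tx":0,"ty":0.5,"tz":0,"wx":0,"wy":0,"wz":0},{"gripper":255,"tx":0,"ty":2.5,"tz":-2,"wx":0,"wy":0,"wz":0},{"gripper":255,"tx":0,"ty":4,"tz":-6,"wx":0,"wy":0,"wz":0},{"gripper":255,"tx":2,"ty":4,"tz":-11,"wx":0,"wy":0,"wz":0},{"gripper":255,"tx":6,"ty":2,"tz":-17,"wx":0,"wy":0,"wz":0},{"gripper":255,"tx":6,"ty":-3,"tz":-21,"wx":0,"wy":0,"wz":0},{"gripper":255,"tx":6,"ty":-8,"tz":-21,"wx":0,"wy":0,"wz":0},{"gripper":255,"tx":6,"ty":-12,"tz":-21,"wx":0,"wy":0,"wz":0},{"gripper":255,"tx":6,"ty":-12,"tz":-21,"wx":0,"wy":0,"wz":0},{"gripper":255,"tx":6,"ty":-12,"tz":-21,"wx":0,"wy":0,"wz":0}]'; python3 - <<'E'
from h import *
np.set_printoptions(precision=1,suppress=True)
d=robot.get_image("wrist"); cv2.imwrite("pics/w26.png",d["image"][:,:,::-1])
print(robot.read_state()["tcp_pos"],"right knob",proj(d,[484.4,221.2,114]),"ctr",proj(d,[488.2,263.3,127]))
q=proj(d,[521.6,-31.6,180]);a=dot(d,*q,w=10);print(q,a,onz(d,a[0],a[1],180))
d=robot.get_image("scene"); cv2.imwrite("pics/s26.png",d["image"][100:400,200:500,::-1].repeat(2,0).repeat(2,1))
E
```

```text
time: 49.95
tcp_pos: [426.6, 146.5, 342.3]
tcp_rot: [0.0, 1.0, 0.0, 0.0]
ft_force: [-0.7, 1.3, -0.3]
width: 0.0
[426.7 146.9 342. ] right knob [393.6 267.4] ctr [440.  275.6]
[107.8 335.6] (np.float64(106.9672131147541), np.float64(334.9836065573771), np.int32(61)) [521.1 -32.2 180. ]
```

View pics/w26.png

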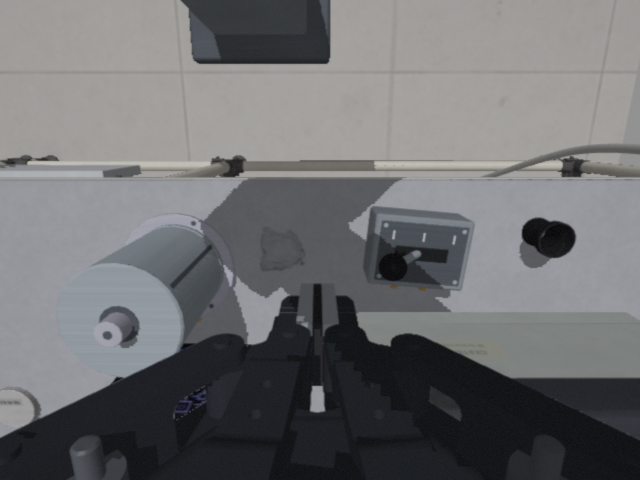

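View pics/s26.png

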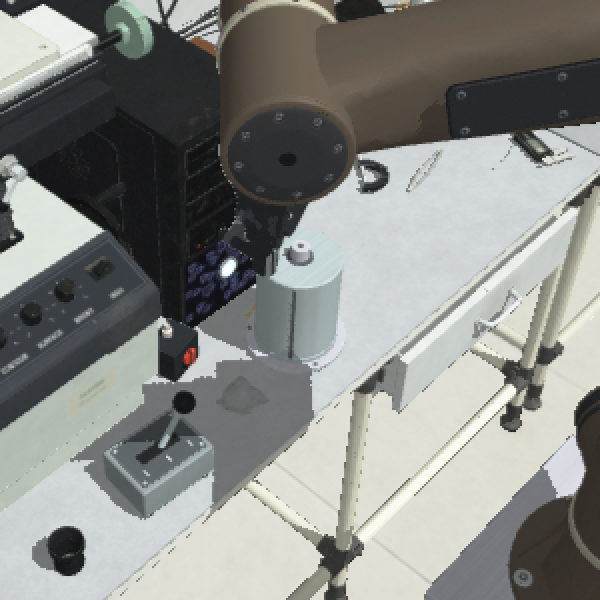

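```bash
python3 -m pendant '[{"gripper":255,"tx":0,"ty":0,"tz":0,"wx":0,"wy":0,"wz":0},{"gripper":255,"tx":0,"ty":0,"tz":0,"wx":0,"wy":0,"wz":0},{"gripper":255,"tx":0,"ty":0,"tz":0,"wx":0,"wy":0,"wz":0},{"gripper":255,"tx":0,"ty":0,"tz":0,"wx":0,"wy":0,"wz":0}]'; python3 -c "
from station import robot
print(robot.sign_off())"
```

```text
time: 50.55
tcp_pos: [426.6, 146.4, 342.0]
tcp_rot: [-0.0, 1.0, -0.0, -0.0]
ft_force: [0.1, -0.2, -0.1]
width: -0.0
the job is handed in; nothing more can be done
None
```

The job is done and handed in, at about 50 s of robot time; the hand-in reported no verdict. I set the sample on the pedestal. All four shields were there, and I lowered them one by one, smallest first, each until the contact force showed. I then moved the lever to centre off, held it there about 4 s, and pushed it fully right.

**Last checks:**
- **Nest:** the outermost shield's knob measured at about (521.1, −32.2) mm, within 1 mm of the measured base centre (521.6, −31.6). Shields 1 to 3 also measured within about 1 mm of the base axis after release. The sample lined up with the pedestal in the picture taken before it was covered.
- **Switch:** in the final picture the lever knob is at pixel (393, 267). The worked-out position for full right is (393.6, 267.4).
- **Bench:** the loupe, magnetic base and hardness block stand as they were, and the robot touches nothing.

**What went less smoothly:** the first push on the lever went straight across instead of following the knob's arc. The wrist force built up to about 58 N in total, of which 42 N was upward. That is below the 120 N wrist limit. It came through the fingertips, so I do not expect it to count against the 40 N limit on the arm and gripper body, but I could not check that. I raised the tool to relieve it, the lever snapped into centre, and the second push stayed at about 5 N.

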